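# Stand the headstock blank up in the gluing jig

### The arm

A 6-joint arm with a two-finger parallel gripper is mounted at the origin on the work surface. World frame = base frame: x ahead of the robot, y to its left, z up, the work surface at z = 0. Lengths are in m, angles in rad, forces in N, time in s.
With the tool pointing down it reaches from about 0.35 to 0.975 m from the base axis. Payload 7.1 kg.
Tool frame: the origin (TCP) lies at the very end of the fingers, on their centre line; the grasp point (between the pads) lies 19 mm behind it; z points along the fingers, y is the direction in which the jaws open and shut (so a half turn about z gives the same grasp; the last joint's range is limited). The gripper opens to 88 mm and grips with 3 to 60 N. Pads are 20 mm wide; open, the fingers measure 115 mm over their backs; the gripper's body (75 mm by 178 mm) begins 61 mm behind the grasp point.
Start: joints at [-1.354, 0.423, 1.63, -0, 1.089, -0.019], TCP at [0.146, -0.608, 0.223] pointing down, gripper open.
Joint ranges: [-3, 3], [-0.9, 2.11], [0.09, 2.58], [-1.31, 4.45], [0.11, 2.69], [-2.54, 2.54]. Speed limits (rad/s): [2.39, 2.39, 3.01, 3.14, 3.14, 3.14].

### API

Orientations are given as a rotation vector (axis times angle).
In Python, from workcell import robot gives the robot as it stands.
- The arm moves only by the tool arm_command, never from a script. Its argument "increments" is a list of rows, each a list of 3 entries, a list of its own where there are three numbers: the opening, from 0 (shut) to 1 (fully open), then the shift along the tool's x, y, z in mm, then the turn about the tool's z in degrees. A call has 1 to 20 rows; each row shifts and turns the pose as measured when the row begins, along the tool's axes as they then stand; what a row does not reach is not made up. A row lasts 1/8 s, in which the tool goes at most 62.5 mm and 10.7 degrees, less where a joint would pass 70% of its speed; a pose out of reach is approached as far as the arm can. A call with a gripper value outside its range is refused whole. The fingers move at their own pace and stop on an object; "squeeze" is the grip in N (left out, the last holds). Time passes only in rows, so rows that do not move let the fingers close. It gives the time, the measured TCP pose, the force and the opening at its end, in the units of the state.
- robot.state(): the state, without advancing time (a new reading comes with each control period).
- robot.capture(name): name is "scene" or "top" or "wrist"; returns a dict with "frame" (480x640x3 uint8, red, green, blue), "fx", "fy", "cx", "cy" (pixels), "rvec" (rotation vector, rad) and "tvec" (3), from world to camera coordinates, as OpenCV has them. Camera axes: x right, y down, z forward; pixel columns grow to the right and rows downward; lengths in m; the calibration is good to about 2 mm. The wrist camera is an equidistant fisheye: a pixel r from the principal point sees the ray r / f radians off the axis. A picture is of the moment at which its call begins. There is no depth.
- robot.job_done(): hands the job in, once; it reports no verdict.
The state is a dict: "time_s": time; "qpos": joint angles; "joint_velocities": joint speeds; "joint_efforts": joint torques, N m; "position": TCP position; "ee_rot": TCP orientation; "force": force on the tool from outside, world axes, zero at the start; "moment": the same for the moment, N m; "gripper_width": opening from 0.0 (shut) to 1.0 (fully open).
Only numpy, scipy, OpenCV 4.12 (cv2) and the standard library are available. Lean on these libraries where they do the work, as an engineer would, in place of code of your own. Each camera call takes 0.05 s, during which the arm holds its last target.

### The job

Lift the steel weight off the dark wooden blank and set it down upright in the blue tray. Then push the blank square against the jig's fence and tip it up so that it stands on the edge nearest the fence, leaning flat against the fence, and only then swing the brass keeper arm, which may be in the way at first, fully across in front of it. Leave the glue bottle, the green tin, the amber jar and the screwdriver where they are.

Things in the scene. Friction and masses are not known exactly. Their poses are not given: they have to be found in the camera images.
- jig: Fixed plywood jig, fence to the robot's left. Origin: on the bench below the middle of the fence's foot; x points from the open front to the fence, y along the fence to the keeper's side, z up. Board: 36 mm high, y -68 to 68 mm, from x = -95 mm (front) to past the fence. A wing on its +y side (x -35 to 11, y 66 to 122, 36 mm high) bears the keeper's post (16 mm diameter, at x = -14, y = 104).
- fence_foot (a point): Middle of the line where the fence's face meets the top of the board, 36 mm above the bench. The fence is pale wood, 136 mm wide, 95 mm tall, and leans back, away from the front, by 8 degrees (0.14 rad).
- keeper (a joint): Brass keeper arm turning level about its post. 0: points along the jig's +y, outwards; 1.57: along -x, to the front; 3.14 (its stop): along -y, across the standing blank, 3 mm clear. 12 mm wide, 92 to 104 mm above the bench, 80 mm long from the axis; stays where left (friction 0.06 N m). Starts at 0.7 to 2.3: above about 1.4 it hangs over the lying blank, in the way of tipping it.
- keeper_knob (a point): Centre of the top of the red round knob (16 mm diameter, 26 mm tall, its top 130 mm above the bench) on the keeper arm, 68 mm from its axis.
- blank: Loose dark wooden blank, white dots on top, 125 (x) by 130 (y) by 12 mm, about 0.17 kg. Origin: centre of its underside. Starts flat on the board, x towards the fence within 0.1 rad, far edge up to 20 mm short of the fence, near edge overhanging the board's front by 30 mm or more: fingertips fit under it. Standing, its x axis points down, its underside faces the front, its top lies on the fence.
- weight: Loose steel weight, about 0.35 kg: a round foot of 48 mm diameter, 26 mm high, a neck, and on top a round grip of 30 mm diameter from 40 to 54 mm above its underside. Origin: centre of its underside. It starts standing on the blank.
- tray: Fixed blue plastic tray, 130 by 130 mm, 18 mm high, wall and floor 5 mm. Origin: centre of its underside.
- glue: Yellow glue bottle, 56 mm diameter, 130 mm tall, standing loose. Origin: centre of its underside. To be left alone.
- tin: Green tin, 60 mm diameter, 70 mm tall, standing loose. Origin: centre of its underside. To be left alone.
- polish: Amber jar with a black cap, 42 mm diameter, 60 mm tall, standing loose on the bench beside the jig, on the keeper's side. Origin: centre of its underside. To be left alone.
- driver: Screwdriver lying on the bench to the right of the jig's front, about 170 mm long, under 35 mm high. Origin: middle of its underside. To be left alone.
There are look-alikes about, which are no part of the job. Leave any pink or red look-alike of the blank alone. Leave any purple look-alike of the weight alone.

How it is judged:
By the outcome, as a careful person would: the job done as asked, in the order asked, and still so for the second after the job is handed in, with the robot touching nothing.
It also fails if it takes over 72 s, if anything falls off the work surface, if the arm or the gripper's body presses on something with over 40 N, if the wrist force passes 120 N, or if a joint passes its speed limit or range.

## Working session

There is one attempt and no reset: what is moved stays moved. The work goes in short steps, Python scripts to look and compute and a tool call to move; the robot and the scene stay as the last step left them, time stands still between calls to the robot, and variables do not carry over. Pictures are saved under pics/ and viewed, and the job is handed in when it is done.

Besides the shell and the picture viewer there is one more tool, called after "Emit:" as name([rows], argument=value, ...), one row to a line, values as JSON. arm_command: Moves the arm, as the interface text tells. Its arguments: {"type":"object","properties":{"increments":{"type":"array","items":{"type":"array"}},"squeeze":{"type":"number"}},"required":["increments"]}

```bash
ls; mkdir -p pics; python3 - <<'E'
from workcell import robot
import cv2,numpy as np
for n in("scene","top","wrist"):
    c=robot.capture(n);cv2.imwrite(f"pics/{n}0.png",c["frame"][:,:,::-1])
    print(n,c["fx"],c["fy"],c["cx"],c["cy"],np.round(c["rvec"],4),np.round(c["tvec"],4))
print(robot.state())
E
```

```text
pics
scene 506.55896189968865 506.55896189968865 316.4644258405657 250.7027376589241 [ 1.3913  2.342  -0.7344] [ 0.3082 -0.3667  1.3369]
top 479.6822377555086 479.6822377555086 317.14662462375105 236.43054778688057 [ 2.1666 -2.1598  0.063 ] [0.0047 0.6297 1.0193]
wrist 371.64829954431775 371.64829954431775 315.08676300966886 242.39015796520587 [-2.2938  1.8094  0.2446] [-0.6232 -0.0322  0.3906]
{'time_s': 0.15, 'qpos': array([-1.35399881e+00,  4.23717215e-01,  1.63047709e+00,  2.82591076e-06,
        1.08864388e+00, -1.90010458e-02]), 'joint_velocities': array([ 2.67401591e-03,  7.73248440e-05, -1.87028706e-03,  7.44865870e-04,
       -7.97994037e-04, -2.33407984e-04]), 'joint_efforts': array([-4.12278396e-04, -5.44980633e+01, -2.73919290e+01,  6.43372815e-02,
        2.04600877e-02, -9.41623671e-05]), 'position': array([ 0.14594407, -0.6072756 ,  0.22206255]), 'ee_rot': array([-3.11855264e+00, -3.69386151e-01,  1.89190028e-04]), 'force': array([-0.61735688, -0.05419745,  0.425609  ]), 'moment': array([-0.00582023, -0.03200032, -0.02243793]), 'gripper_width': 0.9971801807154822}
```

View pics/scene0.png

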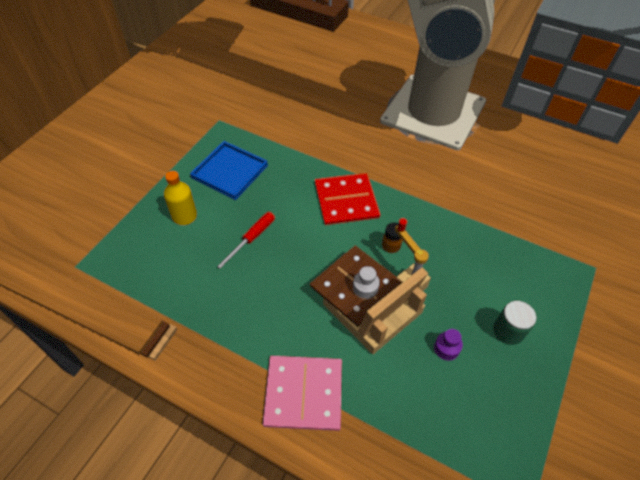

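View pics/top0.png

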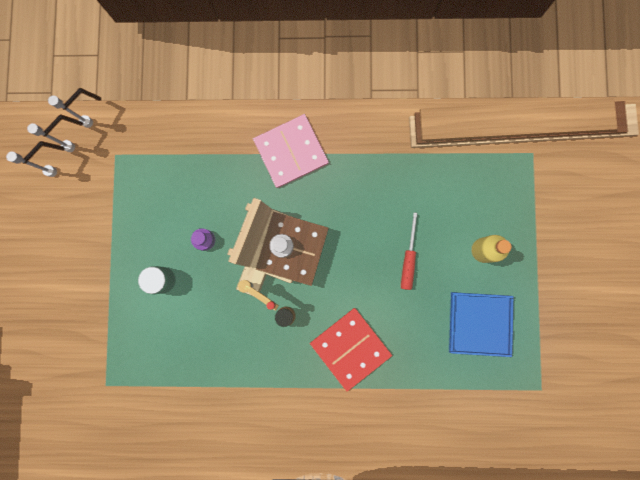

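View pics/wrist0.png

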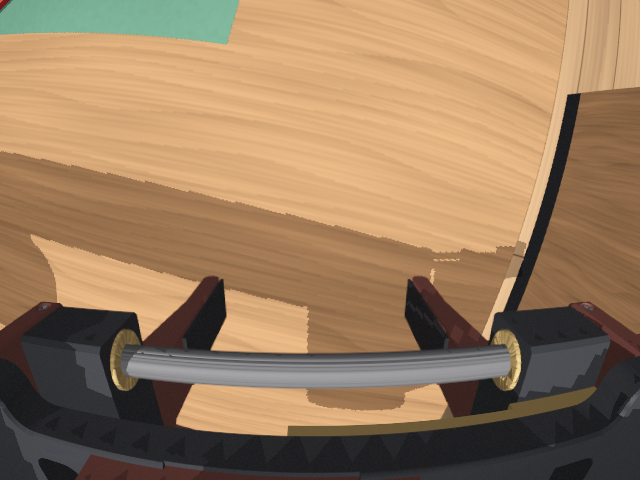

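Top view: the steel weight at (281,245) stands on the dark blank at (293,248). The fence is at (250,235), the brass keeper's post at (245,285) with its red knob at (271,304), and the tray at (482,324). The look-alikes are the purple weight (203,239), the pink blank (290,151) and the red blank (350,348). The task's blank is the only dark brown one, and the task's weight is the grey one standing on it. An enlarged crop will confirm this.

```bash
cat > h.py <<'E'
import cv2,numpy as np
from scipy.spatial.transform import Rotation as R
def proj(c,P):
    return cv2.projectPoints(np.float64(P).reshape(-1,1,3),c["rvec"],c["tvec"],np.array([[c["fx"],0,c["cx"]],[0,c["fy"],c["cy"]],[0,0,1.]]),None)[0].reshape(-1,2)
def ray(c,uv,fish=False):
    Rm=cv2.Rodrigues(np.float64(c["rvec"]))[0]; t=np.float64(c["tvec"]).ravel()
    x=(uv[0]-c["cx"])/c["fx"];y=(uv[1]-c["cy"])/c["fy"]
    if fish:
        r=np.hypot(x,y);d=np.array([x/r*np.sin(r),y/r*np.sin(r),np.cos(r)]) if r>0 else np.array([0,0,1.])
    else: d=np.array([x,y,1.])
    return -Rm.T@t, Rm.T@d
def plane(c,uv,z,fish=False):
    o,d=ray(c,uv,fish); return o+d*(z-o[2])/d[2]
E
python3 - <<'E'
from workcell import robot
import cv2,numpy as np
from h import *
t=cv2.imread("pics/top0.png");s=cv2.imread("pics/scene0.png")
cv2.imwrite("pics/tc.png",cv2.resize(t[185:335,195:345],(600,600),interpolation=cv2.INTER_CUBIC))
cv2.imwrite("pics/sc.png",cv2.resize(s[210:360,290:490],(800,600),interpolation=cv2.INTER_CUBIC))
E
```

```text
(no output)
```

View pics/tc.png

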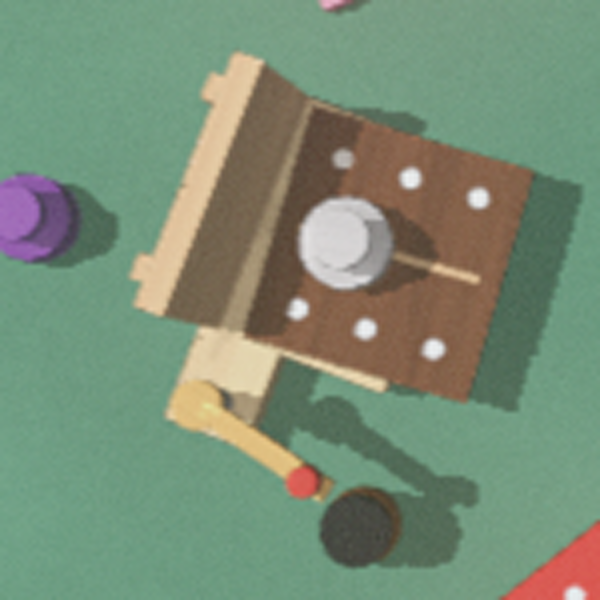

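View pics/sc.png

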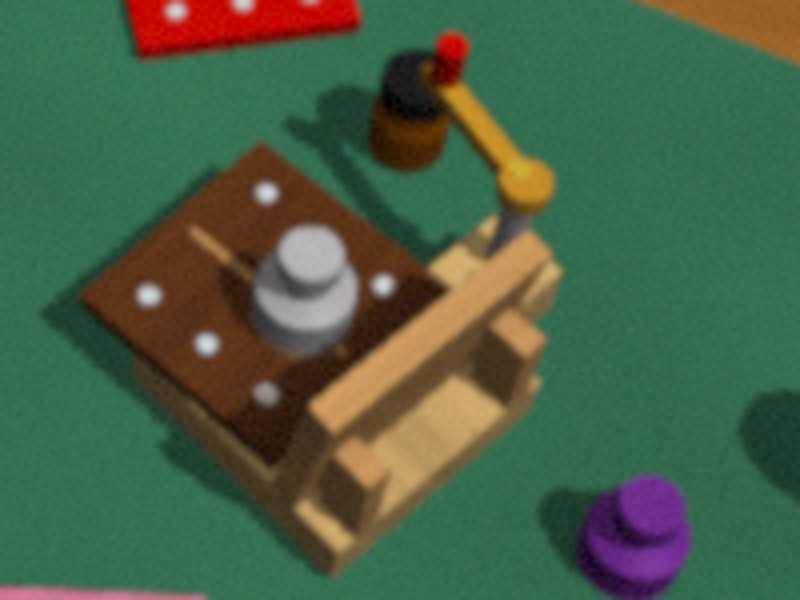

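```bash
python3 - <<'E'
from workcell import robot
from h import *
np.set_printoptions(precision=4,suppress=True)
c=robot.capture("top");s=robot.capture("scene")
f=lambda x,y:(195+(x+.5)/4-.5,185+(y+.5)/4-.5)
g=lambda x,y:(290+(x+.5)/4-.5,210+(y+.5)/4-.5)
P=lambda n,x,y,z:print(n,plane(c,f(x,y),z)[:2])
Q=lambda n,x,y,z:print("  S",n,plane(s,g(x,y),z)[:2])
for x,y in((310,98),(532,172),(467,403),(245,330)):P("blank",x,y,.048)
for x,y in((344,159),(411,178),(479,198),(298,309),(366,329),(433,349)):P("dot",x,y,.048)
for x,y in((266,193),(383,285),(149,294),(207,344),(267,393)):Q("dot",x,y,.048)
for x,y in((265,65),(163,315)):P("fencetop",x,y,.130)
for x,y in((303,100),(225,330)):P("foot",x,y,.036)
P("weight top",335,239,.102);Q("weight top",313,254,.102)
P("knob",303,481,.130);Q("knob",453,45,.130)
P("post",197,403,.106);Q("post",526,178,.106)
P("jar",358,528,.060);Q("jar",413,75,.060)
def cent(cam,lo,hi,z):
    m=cv2.inRange(cv2.cvtColor(cam["frame"],cv2.COLOR_RGB2HSV),lo,hi)
    k=max(cv2.findContours(m,0,1)[0],key=cv2.contourArea);r=cv2.minAreaRect(k);return r,plane(cam,r[0],z)[:2]
print("tray",cent(c,(105,120,80),(125,255,255),.012),cent(s,(105,120,80),(125,255,255),.012))
E
```

```text
blank [0.6868 0.1034]
blank [ 0.6468 -0.0163]
blank [0.5236 0.0179]
blank [0.5618 0.1367]
dot [0.6537 0.0847]
dot [0.6435 0.0486]
dot [0.6328 0.0121]
dot [0.5731 0.1084]
dot [0.5626 0.0719]
dot [0.5521 0.0361]
  S dot [0.5509 0.0362]
  S dot [0.5721 0.109 ]
  S dot [0.6309 0.0126]
  S dot [0.6421 0.0494]
  S dot [0.6522 0.0857]
fencetop [0.6914 0.1159]
fencetop [0.5672 0.1644]
foot [0.6874 0.1087]
foot [0.5621 0.1494]
weight top [0.6068 0.0831]
  S weight top [0.6062 0.0822]
knob [0.4867 0.0943]
  S knob [0.4855 0.0958]
post [0.5239 0.1512]
  S post [0.5228 0.1521]
jar [0.4586 0.074 ]
  S jar [0.4567 0.0731]
tray (((481.19647216796875, 324.3922119140625), (62.761295318603516, 61.56986999511719), 2.2025980949401855), array([ 0.4411, -0.348 ])) (((228.70001220703125, 169.10000610351562), (63.95154571533203, 47.85185241699219), 26.56505012512207), array([ 0.4438, -0.3454]))
```

```bash
cat >> h.py <<'E'
def edge(cam,a,b,half=4,n=40):
    """subpixel strongest-gradient line near segment a-b (image px); returns fitted endpoints"""
    g=cv2.GaussianBlur(cam["frame"],(0,0),.7).astype(np.float32)
    a=np.float64(a);b=np.float64(b);d=(b-a)/np.linalg.norm(b-a);nn=np.array([-d[1],d[0]])
    pts=[]
    for t in np.linspace(.08,.92,n):
        q=a+(b-a)*t;k=np.arange(-half,half+.01,.25);xy=(q+k[:,None]*nn).astype(np.float32)
        v=cv2.remap(g,xy[:,0].reshape(1,-1),xy[:,1].reshape(1,-1),1)[0]
        gr=np.abs(np.gradient(v,axis=0)).sum(1);pts.append(xy[gr.argmax()])
    pts=np.float32(pts)
    for _ in range(3):
        vx,vy,x0,y0=cv2.fitLine(pts,cv2.DIST_HUBER,0,.01,.01).ravel()
        r=(pts[:,0]-x0)*-vy+(pts[:,1]-y0)*vx;pts=pts[np.abs(r)<max(.3,2*np.median(np.abs(r)))]
    p0=np.array([x0,y0]);v=np.array([vx,vy]);return [p0+v*((q-p0)@v) for q in(a,b)],len(pts)
E
python3 - <<'E'
from workcell import robot
from h import *
np.set_printoptions(precision=4,suppress=True)
c=robot.capture("top");s=robot.capture("scene")
f=lambda x,y:(195+(x+.5)/4-.5,185+(y+.5)/4-.5)
g=lambda x,y:(290+(x+.5)/4-.5,210+(y+.5)/4-.5)
def L(n,cam,a,b,z,**k):
    e,m=edge(cam,a,b,**k);p=[plane(cam,q,z)[:2] for q in e];d=p[1]-p[0];print(n,m,*p,np.degrees(np.arctan2(d[1],d[0])))
L("ftop front",c,f(265,65),f(163,315),.130)
L("ftop back",c,f(238,56),f(140,285),.130,half=3)
L("foot",c,f(303,110),f(228,325),.036,half=2)
L("blank far",c,f(310,98),f(245,330),.048,half=2)
L("blank near",c,f(532,172),f(467,403),.048,half=3)
L("blank left",c,f(370,118),f(532,172),.048,half=3)
L("blank right",c,f(300,348),f(467,403),.048,half=2)
L("board side",c,f(290,359),f(385,390),.036,half=2)
L("S ftop front",s,g(310,405),g(525,232),.130,half=3)
L("S ftop back",s,g(330,433),g(545,265),.130,half=3)
cv2.imwrite("pics/tc2.png",cv2.resize(c["frame"][195:290,225:320,::-1],(600,600),interpolation=cv2.INTER_CUBIC))
E
```

```text
ftop front 39 [0.6919 0.1171] [0.5673 0.1647] 159.10854200425206
ftop back 22 [0.6972 0.1327] [0.5817 0.1755] 159.6640005081973
foot 27 [0.679  0.1025] [0.5674 0.1534] 155.4586244027007
blank far 34 [0.6861 0.1011] [0.5621 0.1375] 163.6219085504536
blank near 29 [ 0.6465 -0.0176] [0.5237 0.0181] 163.78595735708706
blank left 30 [0.6742 0.0714] [ 0.6479 -0.0166] -106.62780919994289
blank right 25 [0.549 0.108] [0.5232 0.018 ] -106.01950027300904
board side 25 [0.5459 0.1141] [0.5358 0.0614] -100.89380834862953
S ftop front 28 [0.6915 0.1167] [0.5678 0.1645] 158.86781409606712
S ftop back 37 [0.7008 0.1322] [0.5792 0.1776] 159.51858735790492
```

View pics/tc2.png

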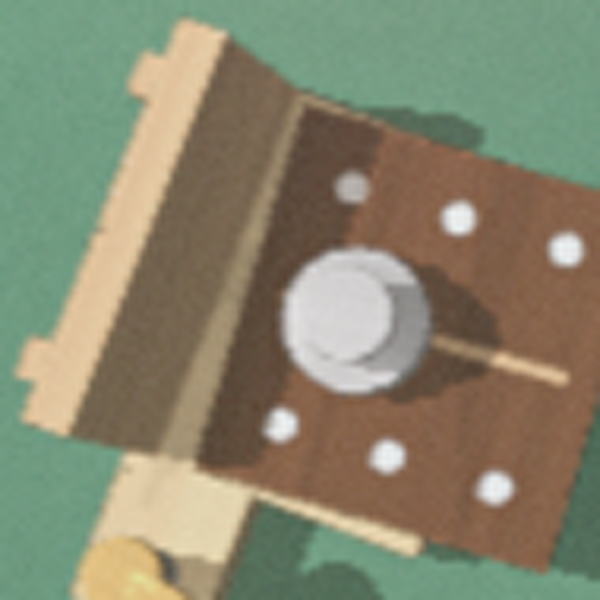

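```bash
cat >> h.py <<'E'
HX=np.radians(69.2);JX=np.array([np.cos(HX),np.sin(HX),0]);JY=np.array([-np.sin(HX),np.cos(HX),0]);JO=np.array([.6253,.1283,0])
def w(jx,jy,z): return JO+JX*jx/1e3+JY*jy/1e3+np.array([0,0,z/1e3])
def toj(p): d=np.array(p)-JO;return np.round([d@JX*1e3,d@JY*1e3,d[2]*1e3],1)
def pose(s):
    p=np.array(s["position"]);M=R.from_rotvec(s["ee_rot"]).as_matrix();return p,M
def heading(s): M=pose(s)[1];return np.degrees(np.arctan2(M[1,0],M[0,0]))
def plan(s,target,head=None,step=45,n=None):
    p,M=pose(s);h=heading(s);head=h if head is None else head
    dh=(head-h+180)%360-180;d=np.array(target)-p
    n=n or int(max(np.ceil(np.linalg.norm(d)*1e3/step),np.ceil(abs(dh)/9),1))
    print("pos",np.round(p*1e3,1),"jig",toj(p),"head",round(h,1),"t",round(s["time_s"],2),"n",n)
    rows=[]
    for i in range(n):
        v=M.T@d/n*1e3;t=-dh/n;rows.append([[round(float(x),1) for x in v],round(t,1)]);M=M@R.from_rotvec([0,0,np.radians(t)]).as_matrix()
    for r in rows:print(r)
E
python3 - <<'E'
from workcell import robot
from h import *
c=robot.capture("top");s=robot.capture("scene")
hs=lambda cam:cv2.cvtColor(cam["frame"],cv2.COLOR_RGB2HSV)
for cam,rect in((c,(480,230,520,265)),(s,(160,165,190,185))):
    m=cv2.inRange(hs(cam),(3,150,150),(17,255,255));k=np.zeros_like(m);k[rect[1]:rect[3],rect[0]:rect[2]]=1
    m=m*k;y,x=np.nonzero(m);print("glue cap",x.mean(),y.mean(),plane(cam,(x.mean(),y.mean()),.125)[:2])
plan(robot.state(),w(-49.4,1.5,200),69.2)
print(w(-49.4,1.5,79))
E
```

```text
glue cap 502.1111111111111 245.44444444444446 [ 0.60419928 -0.35762513]
glue cap 167.83333333333334 172.41919191919192 [ 0.59606208 -0.37309864]
pos [ 146.  -607.6  222.6] jig [-858.2  186.7  222.6] head 13.5 t 0.45 n 19
[[32.0, -29.7, 1.2], np.float64(-2.9)]
[[33.5, -28.0, 1.2], np.float64(-2.9)]
[[34.9, -26.2, 1.2], np.float64(-2.9)]
[[36.2, -24.4, 1.2], np.float64(-2.9)]
[[37.4, -22.5, 1.2], np.float64(-2.9)]
[[38.5, -20.6, 1.2], np.float64(-2.9)]
[[39.5, -18.6, 1.2], np.float64(-2.9)]
[[40.4, -16.6, 1.2], np.float64(-2.9)]
[[41.2, -14.5, 1.2], np.float64(-2.9)]
[[41.9, -12.3, 1.2], np.float64(-2.9)]
[[42.5, -10.2, 1.2], np.float64(-2.9)]
[[42.9, -8.0, 1.2], np.float64(-2.9)]
[[43.3, -5.8, 1.2], np.float64(-2.9)]
[[43.5, -3.6, 1.2], np.float64(-2.9)]
[[43.6, -1.3, 1.2], np.float64(-2.9)]
[[43.7, 0.9, 1.2], np.float64(-2.9)]
[[43.6, 3.1, 1.2], np.float64(-2.9)]
[[43.3, 5.3, 1.2], np.float64(-2.9)]
[[43.0, 7.6, 1.2], np.float64(-2.9)]
[0.60635548 0.08265227 0.079     ]
```

Emit:
arm_command([
  [1,[32,-30,1],-3],
  [1,[33,-28,1],-3],
  [1,[35,-26,1],-3],
  [1,[36,-24,1],-3],
  [1,[37,-22,1],-3],
  [1,[38,-21,1],-3],
  [1,[39,-19,1],-3],
  [1,[40,-17,1],-3],
  [1,[41,-15,1],-3],
  [1,[42,-12,1],-3],
  [1,[42,-10,1],-3],
  [1,[43,-8,1],-3],
  [1,[43,-6,1],-3],
  [1,[43,-4,1],-3],
  [1,[43,-1,1],-3],
  [1,[43,1,1],-3],
  [1,[43,3,1],-3],
  [1,[43,5,1],-3],
  [1,[43,8,1],-2],
], squeeze=20)

```text
time_s: 2.82
position: [0.599, 0.109, 0.2054]
ee_rot: [2.547, 1.821, 0.006]
force: [1.1, -0.2, -0.3]
gripper_width: 1.002
```

```bash
python3 - <<'E'
from workcell import robot
from h import *
plan(robot.state(),w(-49.4,1.5,200),69.2)
E
```

```text
pos [599.  109.  205.4] jig [-27.4  17.7 205.4] head 71.1 t 2.83 n 1
[[-22.5, 15.4, 5.7], np.float64(1.9)]
```

Emit:
arm_command([
  [1,[-22.5,15.5,6],2],
  [1,[0,0,0],0],
])

```text
time_s: 3.08
position: [0.6082, 0.0859, 0.1993]
ee_rot: [2.575, 1.782, 0.008]
force: [0.3, 0.1, -1.0]
gripper_width: 1.0
```

```bash
python3 - <<'E'
from workcell import robot
from h import *
plan(robot.state(),w(-49.4,1.5,79),69.2,n=4)
c=robot.capture("wrist");cv2.imwrite("pics/w1.png",c["frame"][:,:,::-1])
E
```

```text
pos [608.2  85.9 199.3] jig [-45.7   0.9 199.3] head 69.4 t 3.08 n 4
[[-0.9, -0.5, 30.1], np.float64(0.0)]
[[-0.9, -0.5, 30.1], np.float64(0.0)]
[[-0.9, -0.5, 30.1], np.float64(0.0)]
[[-0.9, -0.5, 30.1], np.float64(0.0)]
```

View pics/w1.png

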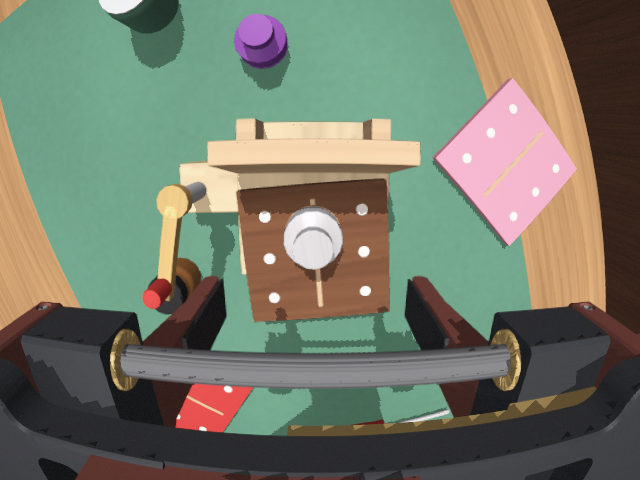

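The wrist view shows the steel weight at (313,240) on the dark blank. The fence runs level at row 155, so the heading is right. The keeper is clear of the blank at (165,250).

Emit:
arm_command([
  [1,[-1,-0.5,30],0],
  [1,[-1,-0.5,30],0],
  [1,[-1,-0.5,30],0],
  [1,[-0.5,0,28],0],
  [1,[0,0,0],0],
])

```text
time_s: 3.75
position: [0.6073, 0.0844, 0.0815]
ee_rot: [2.574, 1.781, 0.016]
force: [-1.3, -0.2, -0.7]
gripper_width: 1.001
```

```bash
python3 - <<'E'
from workcell import robot
from h import *
plan(robot.state(),w(-49.4,1.5,79),69.2,n=1)
E
```

```text
pos [607.3  84.4  81.5] jig [-47.4   1.3  81.5] head 69.4 t 3.75 n 1
[[-2.0, -0.3, 2.5], np.float64(0.2)]
```

Emit:
arm_command([
  [1,[-2,0,2.5],0],
  [0,[0,0,0],0],
  [0,[0,0,0],0],
  [0,[0,0,0],0],
  [0,[0,0,0],0],
  [0,[0,0,0],0],
  [0,[0,0,0],0],
], squeeze=25)

```text
time_s: 4.62
position: [0.6088, 0.083, 0.0836]
ee_rot: [2.572, 1.78, 0.025]
force: [-3.1, 0.6, 2.7]
gripper_width: 0.36
```

Emit:
arm_command([
  [0,[0,0,-10],0],
  [0,[0,0,-25],0],
  [0,[0,0,-35],0],
  [0,[0,0,-35],0],
  [0,[0,0,0],0],
])

```text
time_s: 5.25
position: [0.6052, 0.0831, 0.1912]
ee_rot: [2.573, 1.781, 0.02]
force: [1.0, 0.2, -3.2]
gripper_width: 0.333
```

```bash
python3 - <<'E'
from workcell import robot
from h import *
s=robot.state();print(pose(s)[1].round(3),s["force"],s["gripper_width"])
plan(s,[.438,-.345,.16],10)
c=robot.capture("wrist");cv2.imwrite("pics/w2.png",c["frame"][:,:,::-1])
E
```

```text
[[ 0.352  0.936  0.017]
 [ 0.936 -0.352 -0.003]
 [ 0.003  0.017 -1.   ]] [ 0.97109606  0.15515867 -3.23669219] 0.33319382301903916
pos [605.2  83.1 191.2] jig [-49.4   2.7 191.2] head 69.4 t 5.25 n 11
[[-41.8, -0.6, 2.7], np.float64(5.4)]
[[-41.7, 3.4, 2.7], np.float64(5.4)]
[[-41.2, 7.3, 2.7], np.float64(5.4)]
[[-40.3, 11.1, 2.7], np.float64(5.4)]
[[-39.1, 14.9, 2.7], np.float64(5.4)]
[[-37.5, 18.5, 2.7], np.float64(5.4)]
[[-35.6, 21.9, 2.7], np.float64(5.4)]
[[-33.4, 25.2, 2.7], np.float64(5.4)]
[[-30.9, 28.2, 2.7], np.float64(5.4)]
[[-28.1, 31.0, 2.7], np.float64(5.4)]
[[-25.0, 33.5, 2.7], np.float64(5.4)]
```

View pics/w2.png

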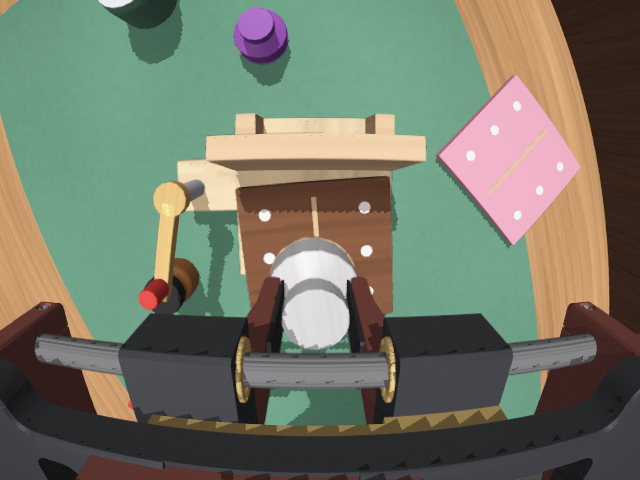

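The weight is held at (315,300) and is clear of the blank.

Emit:
arm_command([
  [0,[-20,0,1],3],
  [0,[-41,1,3],6],
  [0,[-41,5,3],6],
  [0,[-41,9,3],6],
  [0,[-40,13,3],6],
  [0,[-38,17,3],6],
  [0,[-36,21,3],6],
  [0,[-34,25,3],6],
  [0,[-31,28,3],6],
  [0,[-28,31,3],6],
  [0,[-20,25,2],3],
  [0,[0,0,0],0],
])

```text
time_s: 6.8
position: [0.3987, -0.3203, 0.1398]
ee_rot: [-3.131, -0.163, 0.028]
force: [-0.0, 1.2, -2.8]
gripper_width: 0.332
```

```bash
python3 - <<'E'
from workcell import robot
from h import *
s=robot.state();print(pose(s)[1].round(3),s["gripper_width"])
plan(s,[.438,-.345,.045],10,n=4)
c=robot.capture("wrist");cv2.imwrite("pics/w3.png",c["frame"][:,:,::-1])
E
```

```text
[[ 0.994  0.104 -0.018]
 [ 0.104 -0.995  0.005]
 [-0.018 -0.007 -1.   ]] 0.33159238859842943
pos [ 398.7 -320.3  139.8] jig [-499.8   52.5  139.8] head 6.0 t 6.8 n 4
[[9.5, 7.3, 23.5], np.float64(-1.0)]
[[9.4, 7.5, 23.5], np.float64(-1.0)]
[[9.3, 7.7, 23.5], np.float64(-1.0)]
[[9.1, 7.8, 23.5], np.float64(-1.0)]
```

View pics/w3.png

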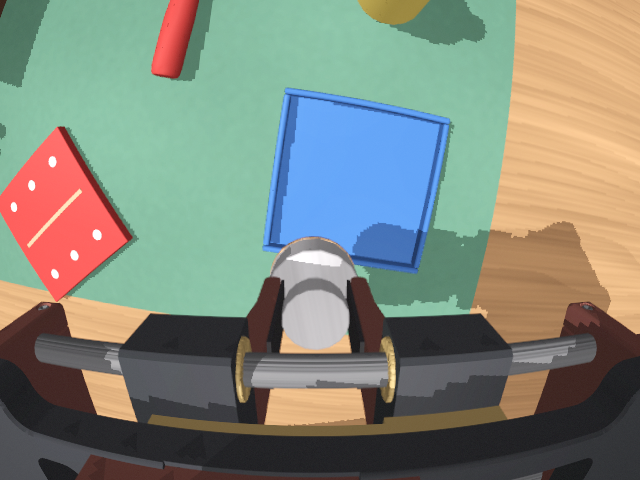

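The tray is ahead at (355,180), and the weight is still short of it. I'll shift over first and then lower.

Emit:
arm_command([
  [0,[18,15,0],-2],
  [0,[19,15,0],-2],
  [0,[0,0,10],0],
  [0,[0,0,25],0],
  [0,[0,0,25],0],
  [0,[0,0,20],0],
  [0,[0,0,8],0],
  [0,[0,0,0],0],
])

```text
time_s: 7.85
position: [0.4307, -0.3334, 0.0418]
ee_rot: [-3.11, -0.277, 0.046]
force: [0.1, 0.4, -3.1]
gripper_width: 0.332
```

```bash
python3 - <<'E'
from workcell import robot
from h import *
s=robot.state();print(pose(s)[1].round(3),s["force"])
plan(s,[.438,-.345,.041],n=1)
E
```

```text
[[ 0.984  0.176 -0.031]
 [ 0.177 -0.984  0.016]
 [-0.027 -0.021 -0.999]] [ 0.12039184  0.39125099 -3.13997668]
pos [ 430.7 -333.4   41.8] jig [-500.7   17.9   41.8] head 10.2 t 7.85 n 1
[[5.1, 12.7, 0.4], np.float64(-0.0)]
```

Emit:
arm_command([
  [0,[5,11,0],0],
  [0,[0,0,1.5],0],
  [0,[0,0,1.5],0],
  [0,[0,0,1],0],
])

```text
time_s: 8.35
position: [0.4393, -0.3449, 0.0414]
ee_rot: [-3.113, -0.276, 0.041]
force: [-2.4, 2.8, 4.0]
gripper_width: 0.332
```

Emit:
arm_command([
  [0.2,[0,0,0],0],
  [0.8,[0,0,0],0],
  [1,[0,0,0],0],
  [1,[0,0,0],0],
  [1,[0,0,-5],0],
  [1,[0,0,-25],0],
  [1,[0,0,-35],0],
  [1,[0,0,-35],0],
  [1,[0,0,0],0],
])

```text
time_s: 9.48
position: [0.443, -0.3473, 0.146]
ee_rot: [-3.115, -0.275, 0.038]
force: [0.2, -1.1, -0.1]
gripper_width: 1.0
```

```bash
python3 - <<'E'
from workcell import robot
from h import *
s=robot.state()
plan(s,w(-175,-10,160),69.2,step=40)
c=robot.capture("wrist");t=robot.capture("top")
o=np.hstack([cv2.resize(c["frame"],(480,360)),cv2.resize(t["frame"][195:375,380:540],(320,360))]);cv2.imwrite("pics/w4.png",o[:,:,::-1])
E
```

```text
pos [ 443.  -347.3  146. ] jig [-509.3    1.6  146. ] head 10.1 t 9.47 n 9
[[20.1, -31.2, -1.5], np.float64(-6.6)]
[[23.6, -28.7, -1.5], np.float64(-6.6)]
[[26.7, -25.8, -1.5], np.float64(-6.6)]
[[29.5, -22.6, -1.5], np.float64(-6.6)]
[[31.9, -19.1, -1.5], np.float64(-6.6)]
[[33.9, -15.3, -1.5], np.float64(-6.6)]
[[35.4, -11.4, -1.5], np.float64(-6.6)]
[[36.5, -7.2, -1.5], np.float64(-6.6)]
[[37.0, -3.0, -1.5], np.float64(-6.6)]
```

View pics/w4.png

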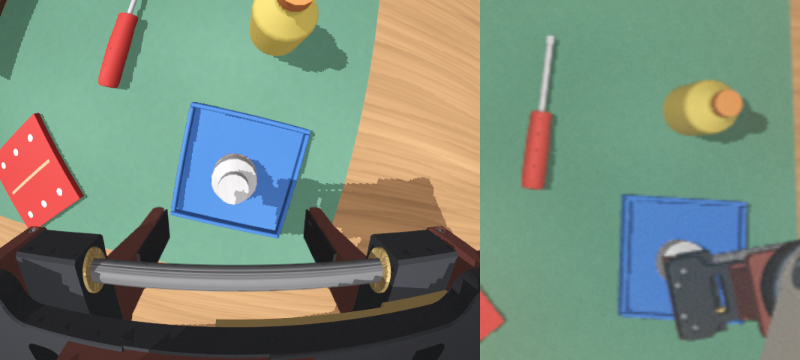

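The weight stands upright in the tray at (234,185) in the wrist view. Next I'll go in front of the blank.

Emit:
arm_command([
  [0.8,[10,-15,-1],-3],
  [0.8,[23,-29,-2],-7],
  [0.8,[26,-26,-2],-7],
  [0.8,[29,-23,-2],-7],
  [0.8,[32,-19,-2],-7],
  [0.8,[34,-15,-2],-7],
  [0.8,[35,-11,-2],-7],
  [0.8,[36,-7,-1],-7],
  [0.8,[30,-2,0],-6],
  [0.8,[0,0,0],0],
])

```text
time_s: 10.82
position: [0.5603, -0.0438, 0.1463]
ee_rot: [-2.513, -1.801, 0.042]
force: [-0.8, 0.1, 0.3]
gripper_width: 0.8
```

```bash
python3 - <<'E'
from workcell import robot
from h import *
s=robot.state();print(pose(s)[1].round(3))
plan(s,w(-178,-8,110),69.2,n=2)
c=robot.capture("wrist");t=robot.capture("top")
cv2.imwrite("pics/w5.png",c["frame"][:,:,::-1])
E
```

```text
[[ 0.321  0.946 -0.051]
 [ 0.947 -0.321  0.025]
 [ 0.007 -0.056 -0.998]]
pos [560.3 -43.8 146.3] jig [-184.    -0.3  146.3] head 71.2 t 10.82 n 2
[[2.7, 5.0, 17.9], np.float64(1.0)]
[[2.8, 4.9, 17.9], np.float64(1.0)]
```

View pics/w5.png

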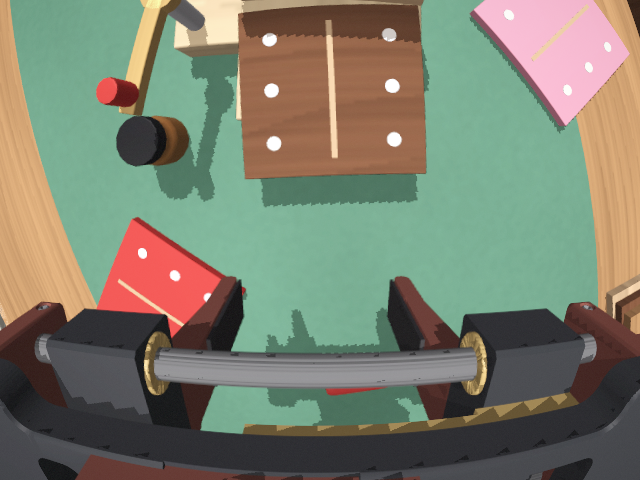

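Emit:
arm_command([
  [0.8,[2,5,20],1],
  [0.8,[2,4,30],1],
  [0.8,[2,2,35],0],
  [0.8,[0,0,25],0],
  [0.8,[0,0,8],0],
  [0.8,[0,0,0],0],
])

```text
time_s: 11.68
position: [0.5631, -0.0453, 0.0187]
ee_rot: [-2.558, -1.732, 0.05]
force: [-0.7, 0.4, 0.7]
gripper_width: 0.8
```

```bash
python3 - <<'E'
from workcell import robot
from h import *
s=robot.state();print(pose(s)[1].round(3))
plan(s,w(-150,-8,23),69.2,n=2)
c=robot.capture("wrist");t=robot.capture("top")
cv2.imwrite("pics/w6.png",c["frame"][:,:,::-1])
E
```

```text
[[ 0.371  0.927 -0.056]
 [ 0.929 -0.37   0.025]
 [ 0.002 -0.061 -0.998]]
pos [563.1 -45.3  18.7] jig [-184.4   -3.5   18.7] head 68.2 t 11.68 n 2
[[17.2, 1.8, -2.2], np.float64(-0.5)]
[[17.2, 2.0, -2.2], np.float64(-0.5)]
```

View pics/w6.png

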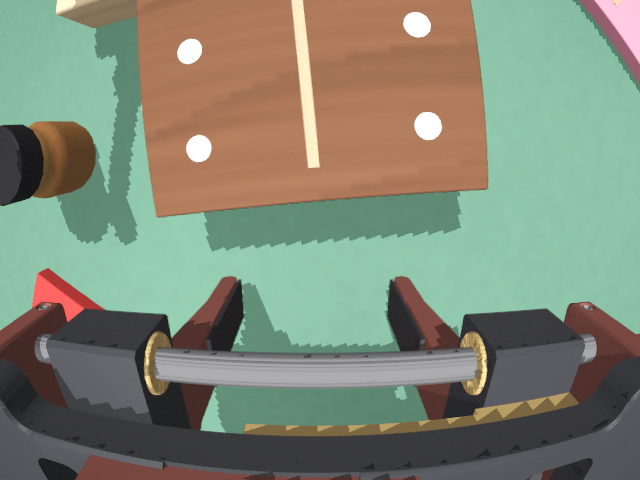

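The near edge of the blank is ahead at row 200, turned by a few degrees. I'll push with both fingers.

Emit:
arm_command([
  [0.8,[12,2,-2],-1],
  [0.8,[12,2,-2],0],
  [0.8,[6,1,0],0],
  [0.8,[5,0,0],0],
  [0.8,[5,0,0],0],
  [0.8,[4,0,0],0],
  [0.8,[0,0,0],0],
])

```text
time_s: 12.65
position: [0.5876, -0.0029, 0.0267]
ee_rot: [-2.544, -1.76, 0.042]
force: [-0.2, 0.2, -0.7]
gripper_width: 0.801
```

```bash
python3 - <<'E'
from workcell import robot
from h import *
s=robot.state();print(pose(s)[1].round(3),s["force"])
plan(s,w(-136,-8,23),69.2,n=2)
c=robot.capture("wrist");t=robot.capture("top")
cv2.imwrite("pics/w7.png",c["frame"][:,:,::-1])
E
```

```text
[[ 0.352  0.935 -0.05 ]
 [ 0.936 -0.352  0.024]
 [ 0.005 -0.055 -0.998]] [-0.1863108   0.22042377 -0.68346174]
pos [587.6  -2.9  26.7] jig [-136.   -11.4   26.7] head 69.4 t 12.65 n 2
[[0.0, -1.6, 1.9], np.float64(0.1)]
[[0.0, -1.6, 1.9], np.float64(0.1)]
```

View pics/w7.png

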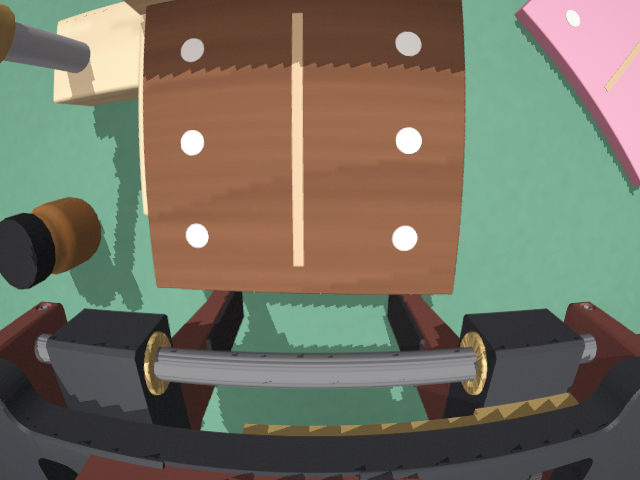

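The blank is now square to the fingers (near edge level at row 291). I'll press gently until the fence resists.

Emit:
arm_command([
  [0.8,[2,0,0],0],
  [0.8,[2,0,0],0],
])

```text
time_s: 13.0
position: [0.5878, -0.0025, 0.0268]
ee_rot: [-2.545, -1.762, 0.048]
force: [-3.8, -12.7, 4.0]
gripper_width: 0.795
```

Emit:
arm_command([
  [0.8,[2,0,0],0],
  [0.8,[2,0,0],0],
])

```text
time_s: 13.25
position: [0.5878, -0.0026, 0.0269]
ee_rot: [-2.547, -1.762, 0.056]
force: [-3.7, -9.4, 3.0]
gripper_width: 0.798
```

Emit:
arm_command([
  [0.8,[3,0,0],0],
])

```text
time_s: 13.38
position: [0.5877, -0.0026, 0.0269]
ee_rot: [-2.548, -1.763, 0.061]
force: [-5.8, -17.8, 5.0]
gripper_width: 0.801
```

Fence contact is at TCP jx = -135.6, with about 6 N per mm of push. Next I'll lift by friction while pressing.

Emit:
arm_command([
  [0.8,[3,0,-4],0],
  [0.8,[3,0,-4],0],
  [0.8,[3,0,-4],0],
])

```text
time_s: 13.75
position: [0.5878, -0.002, 0.0378]
ee_rot: [-2.55, -1.764, 0.079]
force: [-3.8, -12.4, 1.0]
gripper_width: 0.798
```

```bash
cat > look.py <<'E'
import sys
from workcell import robot
from h import *
s=robot.state();print(pose(s)[1].round(3),s["force"].round(1),toj(s["position"]),heading(s).round(1),s["time_s"])
c=robot.capture("wrist");t=robot.capture("scene")
o=np.hstack([cv2.resize(c["frame"],(440,330)),cv2.resize(t["frame"][210:360,290:450],(352,330))])
cv2.imwrite(f"pics/{sys.argv[1]}.png",o[:,:,::-1])
E
python3 look.py l1
```

```text
[[ 0.352  0.934 -0.064]
 [ 0.936 -0.353  0.004]
 [-0.019 -0.062 -0.998]] [ -3.8 -12.4   1. ] [-135.1  -11.2   37.8] 69.4 13.75
```

View pics/l1.png

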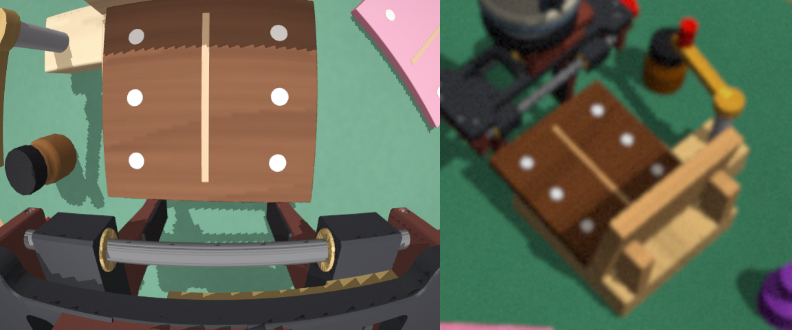

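The near dots keep their image place while the tool rose 11 mm, so the blank is rising with the fingers. I'll carry on.

Emit:
arm_command([
  [0.8,[3,0,-7],0],
  [0.8,[3,0,-7],0],
  [0.8,[3,0,-7],0],
])

```text
time_s: 14.22
position: [0.5885, -0.0, 0.0578]
ee_rot: [-2.552, -1.764, 0.095]
force: [-4.1, -8.3, 0.4]
gripper_width: 0.8
```

```bash
python3 look.py l2
```

```text
[[ 0.352  0.933 -0.072]
 [ 0.935 -0.354 -0.003]
 [-0.029 -0.066 -0.997]] [-4.1 -8.3  0.4] [-133.   -11.2   57.8] 69.4 14.225
```

View pics/l2.png

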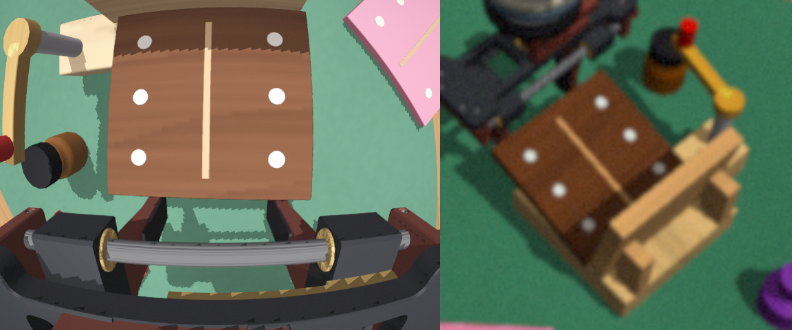

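Emit:
arm_command([
  [0.8,[4,0,-8],0],
  [0.8,[5,0,-8],0],
  [0.8,[5,0,-8],0],
  [0.8,[6,0,-8],0],
])

```text
time_s: 14.82
position: [0.5922, 0.0087, 0.0893]
ee_rot: [-2.554, -1.766, 0.123]
force: [-4.4, -11.8, 5.1]
gripper_width: 0.8
```

```bash
python3 look.py l3
```

```text
[[ 0.351  0.933 -0.085]
 [ 0.935 -0.354 -0.017]
 [-0.046 -0.073 -0.996]] [ -4.4 -11.8   5.1] [-123.6  -11.6   89.3] 69.4 14.825
```

View pics/l3.png

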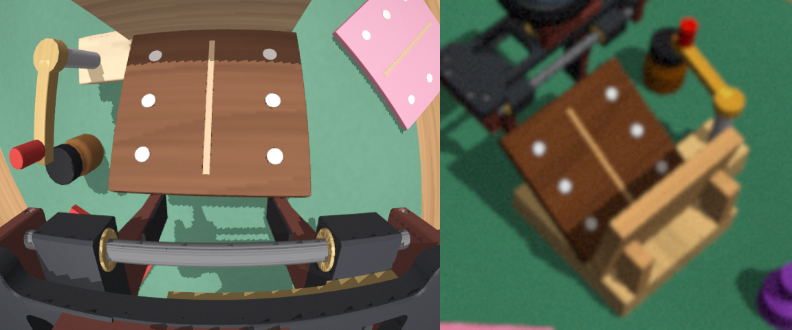

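Emit:
arm_command([
  [0.8,[7,0,-8],0],
  [0.8,[8,0,-8],0],
  [0.8,[8,0,-6],0],
  [0.8,[8,0,-6],0],
])

```text
time_s: 15.42
position: [0.6002, 0.0274, 0.1185]
ee_rot: [-2.557, -1.768, 0.153]
force: [-4.6, -9.1, 7.4]
gripper_width: 0.8
```

```bash
python3 look.py l4
```

```text
[[ 0.35   0.932 -0.097]
 [ 0.934 -0.355 -0.032]
 [-0.064 -0.08  -0.995]] [-4.6 -9.1  7.4] [-103.2  -12.3  118.5] 69.5 15.425
```

View pics/l4.png

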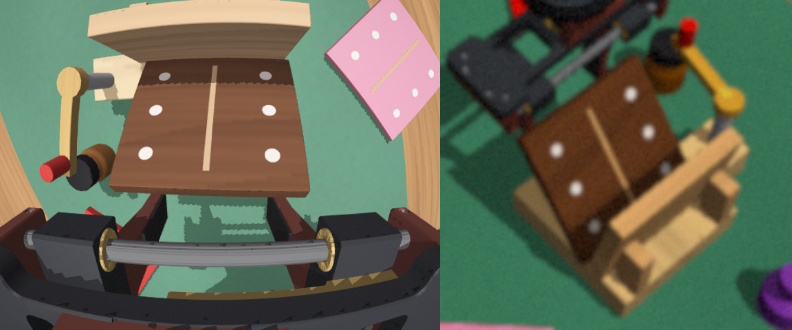

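Emit:
arm_command([
  [0.8,[9,0,-5],0],
  [0.8,[9,0,-5],0],
  [0.8,[9,0,-4],0],
  [0.8,[9,0,-4],0],
  [0.8,[9,0,-3],0],
])

```text
time_s: 16.15
position: [0.6195, 0.0713, 0.1383]
ee_rot: [-2.56, -1.767, 0.151]
force: [-0.2, 0.0, 0.9]
gripper_width: 0.8
```

```bash
python3 look.py l5
```

```text
[[ 0.352  0.931 -0.095]
 [ 0.934 -0.356 -0.032]
 [-0.064 -0.078 -0.995]] [-0.2  0.   0.9] [-55.4 -14.8 138.3] 69.4 16.15
```

View pics/l5.png

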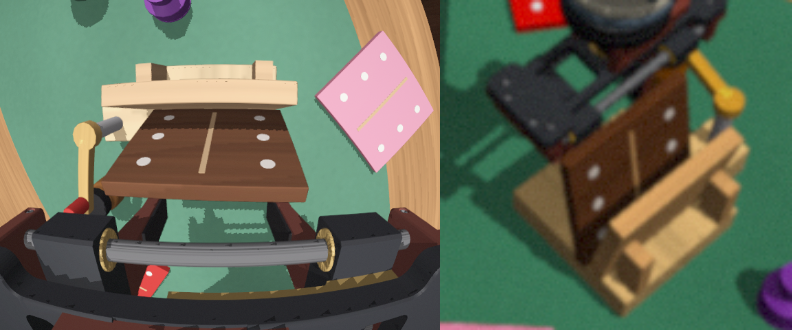

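Emit:
arm_command([
  [0.8,[9,0,-2],0],
  [0.8,[9,0,-1],0],
  [0.8,[8,0,0],0],
  [0.8,[7,0,0],0],
  [0.8,[0,0,0],0],
])

```text
time_s: 16.88
position: [0.6321, 0.1052, 0.1387]
ee_rot: [-2.559, -1.768, 0.151]
force: [-0.2, -0.4, -0.9]
gripper_width: 0.801
```

```bash
python3 look.py l6
```

```text
[[ 0.351  0.932 -0.095]
 [ 0.934 -0.355 -0.032]
 [-0.064 -0.078 -0.995]] [-0.2 -0.4 -0.9] [-19.2 -14.6 138.7] 69.4 16.875
```

View pics/l6.png

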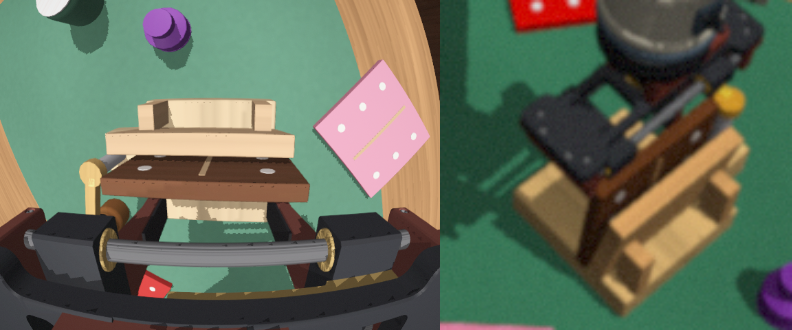

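Emit:
arm_command([
  [0.8,[4,0,0],0],
  [0.8,[4,0,0],0],
  [0.8,[3,0,0],0],
  [0.8,[3,0,0],0],
])

```text
time_s: 17.48
position: [0.6362, 0.1156, 0.138]
ee_rot: [-2.561, -1.767, 0.158]
force: [-6.0, -14.0, 10.2]
gripper_width: 0.795
```

```bash
python3 look.py l7
```

```text
[[ 0.352  0.931 -0.098]
 [ 0.934 -0.356 -0.036]
 [-0.068 -0.079 -0.995]] [ -6.  -14.   10.2] [ -8.  -14.7 138. ] 69.4 17.475
```

View pics/l7.png

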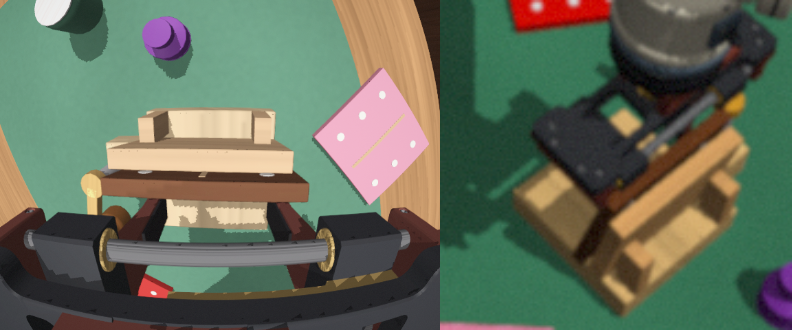

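It pressed against the fence at 15 N, at the position expected for a flat lean. I'll back off and check.

Emit:
arm_command([
  [0.8,[-2,0,0],0],
  [0.8,[-6,0,0],0],
  [0.8,[-15,0,0],0],
  [0.8,[-30,0,-10],0],
  [0.8,[-35,0,-20],0],
  [0.8,[-35,0,0],0],
  [0.8,[0,0,0],0],
])

```text
time_s: 18.45
position: [0.5931, -0.0037, 0.1773]
ee_rot: [-2.561, -1.767, 0.158]
force: [0.0, 0.0, -0.3]
gripper_width: 0.8
```

```bash
python3 look.py l8; python3 - <<'E'
from workcell import robot
from h import *
t=robot.capture("top");cv2.imwrite("pics/t8.png",cv2.resize(t["frame"][185:335,195:345,::-1],(600,600),interpolation=2))
E
```

```text
[[ 0.351  0.931 -0.098]
 [ 0.934 -0.356 -0.036]
 [-0.068 -0.079 -0.995]] [ 0.   0.  -0.3] [-134.9  -16.8  177.3] 69.4 18.45
```

View pics/l8.png

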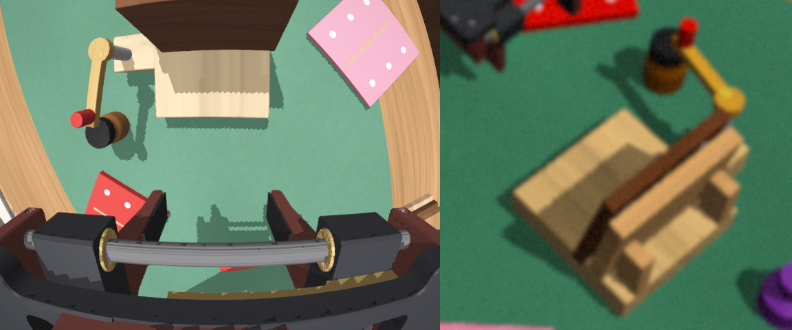

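View pics/t8.png

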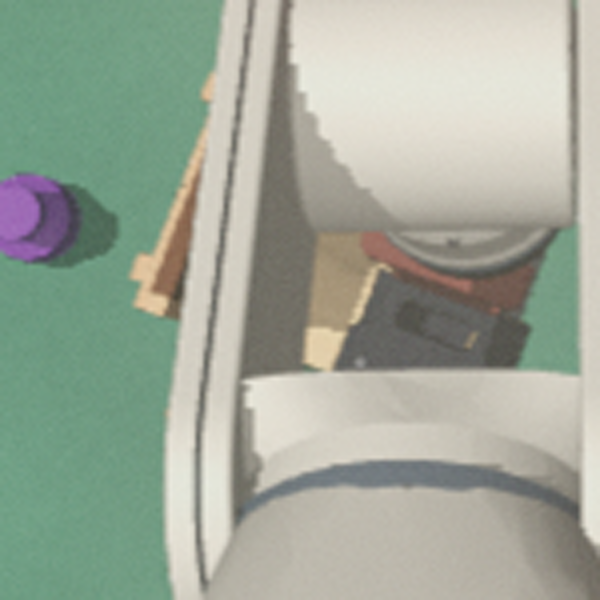

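```bash
python3 - <<'E'
from workcell import robot
from h import *
c=robot.capture("wrist");s=robot.capture("scene")
cv2.imwrite("pics/w9.png",c["frame"][:260,100:500,::-1].repeat(2,0).repeat(2,1)[:520])
cv2.imwrite("pics/s9.png",cv2.resize(s["frame"][250:350,370:490,::-1],(720,600),interpolation=2))
for uv in((232,73),(310,73),(388,73)):print("bottom",toj(plane(c,uv,.0377,True)))
E
```

```text
bottom [-9.7 62.  37.7]
bottom [-12.7  -1.1  37.7]
bottom [-11.6 -61.8  37.7]
```

View pics/w9.png

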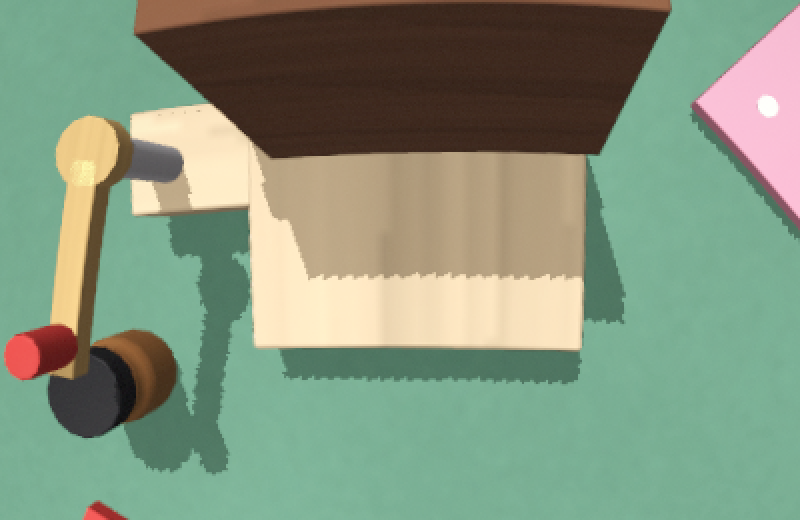

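View pics/s9.png

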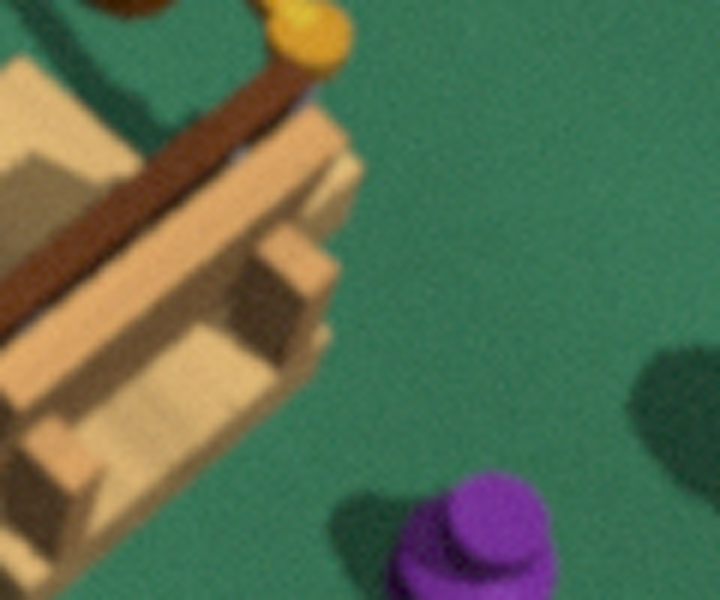

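```bash
python3 - <<'E'
from workcell import robot
from h import *
c=robot.capture("wrist")
g=lambda x,y:(100+x/2-.25,y/2-.25)
for q in((272,158),(430,152),(600,154)):print("bottom exp -12.1",toj(plane(c,g(*q),.0377,True)))
for q in((135,34),(400,3),(670,11)):print("top exp 5.3",toj(plane(c,g(*q),.1615,True)))
for q in((255,347),(580,349)):print("board front exp -95, +-68",toj(plane(c,g(*q),.036,True)))
for q in((90,143),):print("post -14,104",toj(plane(c,g(*q),.106,True)))
print("knob",toj(plane(c,g(24,357),.130,True)))
print(toj(robot.state()["position"]))
E
```

```text
bottom exp -12.1 [-14.4  59.1  37.7]
bottom exp -12.1 [-14.5  -4.4  37.7]
bottom exp -12.1 [-13.6 -70.6  37.7]
top exp 5.3 [  7.8  58.8 161.5]
top exp 5.3 [  8.2  -7.4 161.5]
top exp 5.3 [  8.5 -69.5 161.5]
board front exp -95, +-68 [-92.9  69.3  36. ]
board front exp -95, +-68 [-92.4 -64.9  36. ]
post -14,104 [-10.2 103.7 106. ]
knob [-79.1 119.6 130. ]
[-131.6  -16.8  176.6]
```

The blank stands, but measured lean is about 10° against the fence's 8°. The foot is a few mm short of the fence, so I'll press it in at a lower height.

Emit:
arm_command([
  [0.8,[0,-5,25],0],
  [0.8,[0,-5,30],0],
  [0.8,[10,0,15],0],
  [0.8,[30,0,0],0],
  [0.8,[30,0,0],0],
  [0.8,[15,0,0],0],
  [0.8,[0,0,0],0],
])

```text
time_s: 19.62
position: [0.6111, 0.0876, 0.0992]
ee_rot: [-2.553, -1.78, 0.155]
force: [0.6, 0.6, -1.1]
gripper_width: 0.8
```

```bash
python3 look.py l9
```

```text
[[ 0.343  0.934 -0.096]
 [ 0.937 -0.348 -0.036]
 [-0.067 -0.078 -0.995]] [ 0.6  0.6 -1.1] [-43.1  -1.2  99.2] 69.9 19.625
```

View pics/l9.png

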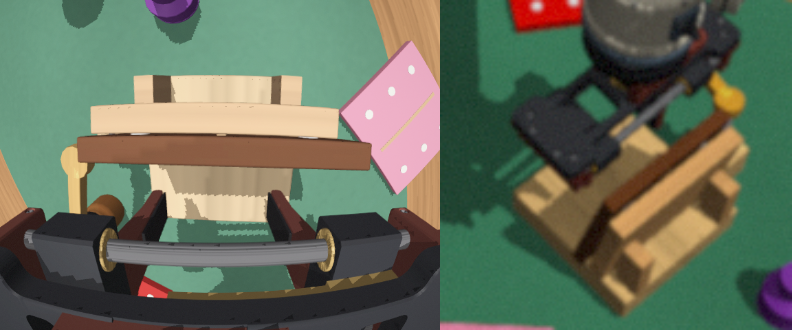

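Emit:
arm_command([
  [0.8,[10,2,0],0],
  [0.8,[8,2,0],0],
  [0.8,[6,2,0],0],
  [0.8,[4,0,0],0],
  [0.8,[3,0,0],0],
])

```text
time_s: 20.35
position: [0.6272, 0.1112, 0.097]
ee_rot: [-2.558, -1.775, 0.161]
force: [-5.0, -14.7, 6.2]
gripper_width: 0.796
```

```bash
python3 look.py l10
```

```text
[[ 0.346  0.933 -0.098]
 [ 0.935 -0.351 -0.039]
 [-0.071 -0.078 -0.994]] [ -5.  -14.7   6.2] [-15.3  -7.8  97. ] 69.7 20.35
```

View pics/l10.png

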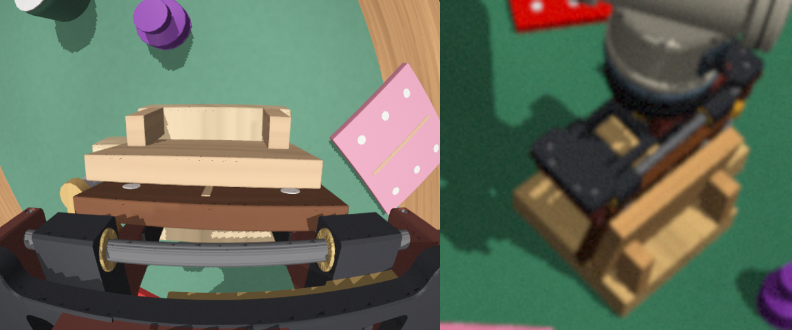

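Emit:
arm_command([
  [0.8,[-2,0,0],0],
  [0.8,[-6,0,0],0],
  [0.8,[-15,0,0],0],
  [0.8,[-30,0,-20],0],
  [0.8,[-35,0,-30],0],
  [0.8,[-30,0,-25],0],
  [0.8,[0,0,0],0],
])

```text
time_s: 21.32
position: [0.5906, -0.0019, 0.1816]
ee_rot: [-2.557, -1.774, 0.162]
force: [-0.2, 0.0, -0.2]
gripper_width: 0.798
```

```bash
python3 look.py l11; python3 - <<'E'
from workcell import robot
from h import *
c=robot.capture("wrist")
cv2.imwrite("pics/w11.png",c["frame"][:260,100:500,::-1].repeat(2,0).repeat(2,1)[:520])
E
```

```text
[[ 0.347  0.933 -0.1  ]
 [ 0.935 -0.352 -0.039]
 [-0.071 -0.08  -0.994]] [-0.2  0.  -0.2] [-134.1  -13.8  181.6] 69.7 21.325
```

View pics/w11.png

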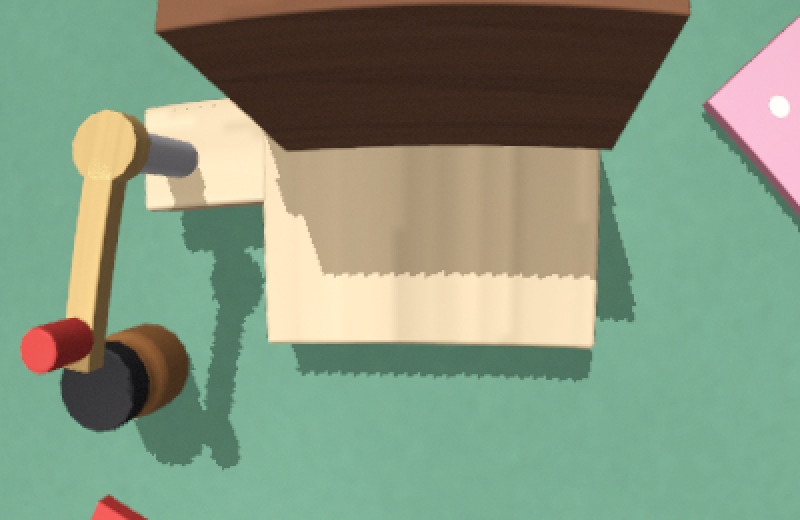

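View pics/l11.png

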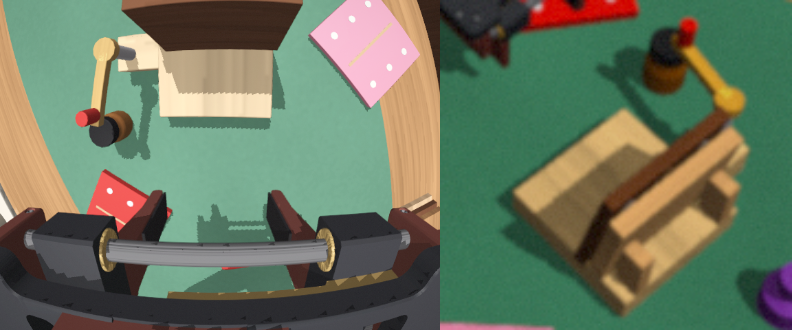

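```bash
python3 - <<'E'
from workcell import robot
from h import *
c=robot.capture("wrist");s=robot.capture("scene")
g=lambda x,y:(100+x/2-.25,y/2-.25)
for q in((286,151),(450,146),(613,149)):print("bottom exp -12.1",toj(plane(c,g(*q),.0377,True)))
for q in((157,33),(420,3),(689,13)):print("top exp 5.3",toj(plane(c,g(*q),.1615,True)))
for q in((269,342),(593,346)):print("board front exp -95, +-68",toj(plane(c,g(*q),.036,True)))
cv2.imwrite("pics/s11.png",cv2.resize(s["frame"][240:360,340:490,::-1],(750,600),interpolation=2))
E
```

```text
bottom exp -12.1 [-13.3  59.7  37.7]
bottom exp -12.1 [-13.3  -6.2  37.7]
bottom exp -12.1 [-12.3 -70.   37.7]
top exp 5.3 [  6.5  58.9 161.5]
top exp 5.3 [  7.7  -6.5 161.5]
top exp 5.3 [  8.3 -69.  161.5]
board front exp -95, +-68 [-93.   69.4  36. ]
board front exp -95, +-68 [-92.5 -64.8  36. ]
```

View pics/s11.png

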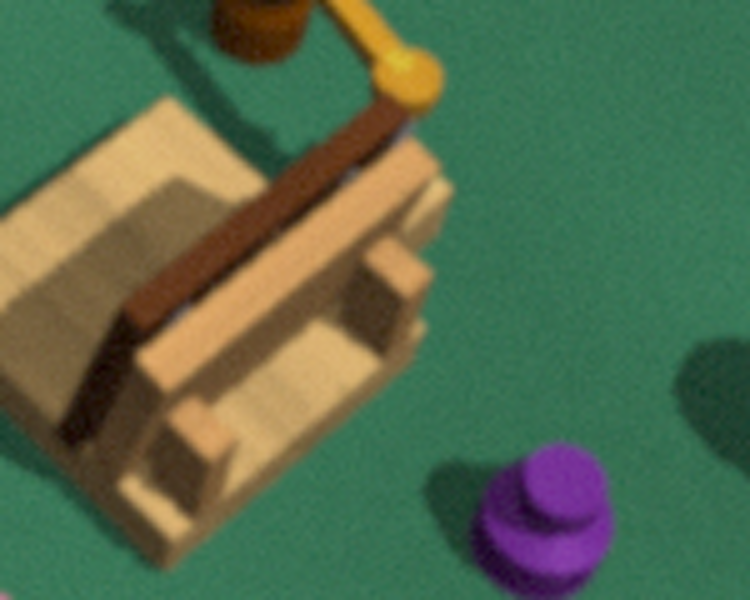

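Relative to the board, the foot moved in about 1 mm. The dots show right at the fence's top edge in the scene view (crop (180,313) and (350,178)), so the blank lies flat. 15 N at mid-height also met a firm stop. Next comes the keeper: shut the fingers and go beyond the knob.

```bash
python3 - <<'E'
from workcell import robot
from h import *
s=robot.state()
plan(s,w(-79,152,182),69.2,step=38)
E
```

```text
pos [589.6   0.7 178.4] jig [-131.9  -11.9  178.4] head 69.9 t 21.57 n 5
[[10.9, -32.7, 1.3], np.float64(0.1)]
[[10.8, -32.7, 1.3], np.float64(0.1)]
[[10.7, -32.7, 1.3], np.float64(0.1)]
[[10.7, -32.7, 1.3], np.float64(0.1)]
[[10.6, -32.8, 1.3], np.float64(0.1)]
```

Emit:
arm_command([
  [0,[6,-18,0],0],
  [0,[11,-33,1],0],
  [0,[11,-33,1],0],
  [0,[11,-33,1],0],
  [0,[11,-33,1],0],
  [0,[4,-14,0],0],
  [0,[0,0,0],0],
])

```text
time_s: 22.45
position: [0.4432, 0.1168, 0.1805]
ee_rot: [-2.541, -1.782, 0.181]
force: [-0.2, -0.6, 0.7]
gripper_width: 0.046
```

```bash
python3 - <<'E'
from workcell import robot
from h import *
s=robot.state();print(s["gripper_width"])
plan(s,w(-79,148,109),69.2,n=3)
c=robot.capture("wrist");cv2.imwrite("pics/k1.png",c["frame"][:,:,::-1])
E
```

```text
0.046436819767087106
pos [443.2 116.8 180.5] jig [-75.5 166.2 180.5] head 70.3 t 22.45 n 3
[[0.5, 8.2, 23.2], np.float64(0.4)]
[[0.6, 8.2, 23.2], np.float64(0.4)]
[[0.6, 8.2, 23.2], np.float64(0.4)]
```

View pics/k1.png

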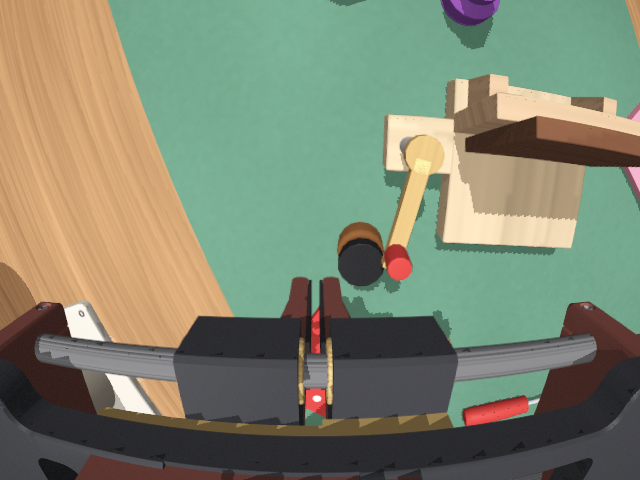

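The knob is at (399,262), to the right of the shut fingers at (315,300), and the jar is at (360,250), well below them. Now I'll go down.

Emit:
arm_command([
  [0,[0,5,20],0],
  [0,[1,6,25],0],
  [0,[1,5,20],1],
  [0,[0,0,4],0],
  [0,[0,0,0],0],
])

```text
time_s: 23.12
position: [0.4574, 0.1082, 0.1089]
ee_rot: [-2.563, -1.757, 0.174]
force: [-1.0, -0.7, 0.0]
gripper_width: 0.005
```

```bash
python3 - <<'E'
from workcell import robot
from h import *
s=robot.state();print(s["gripper_width"],s["force"])
plan(s,w(-79,141,109),69.2,n=1)
c=robot.capture("wrist");cv2.imwrite("pics/k2.png",c["frame"][:,:,::-1])
E
```

```text
0.005260134414500798 [-1.03910464 -0.67171727  0.00502234]
pos [457.4 108.2 108.9] jig [-78.5 149.8 108.9] head 69.1 t 23.12 n 1
[[-0.5, 8.8, -0.8], np.float64(-0.1)]
```

View pics/k2.png

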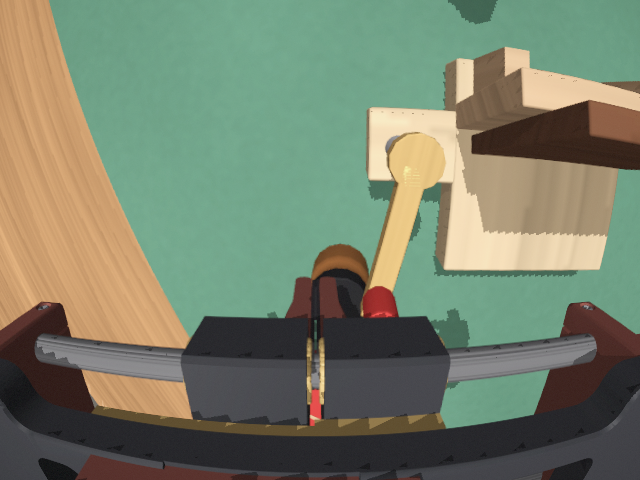

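Emit:
arm_command([
  [0,[0,6,-0.5],0],
  [0,[0,7,-0.6],0],
  [0,[0,7,-0.6],0],
  [0,[0,7,-0.6],0],
  [0,[0,7,-0.6],0],
  [0,[0,7,-0.6],0],
])

```text
time_s: 23.92
position: [0.4988, 0.0927, 0.1107]
ee_rot: [-2.563, -1.758, 0.171]
force: [-1.0, 1.6, 0.6]
gripper_width: 0.006
```

```bash
python3 - <<'E'
from workcell import robot
from h import *
s=robot.state();print(s["gripper_width"],s["force"])
plan(s,w(-79,91,109),69.2,n=1)
c=robot.capture("wrist");cv2.imwrite("pics/k3.png",c["frame"][:,:,::-1])
E
```

```text
0.006269585098945286 [-1.04437025  1.63405271  0.64099781]
pos [498.8  92.7 110.7] jig [-78.2 105.7 110.7] head 69.1 t 23.93 n 1
[[-0.7, 14.8, 0.5], np.float64(-0.1)]
```

View pics/k3.png

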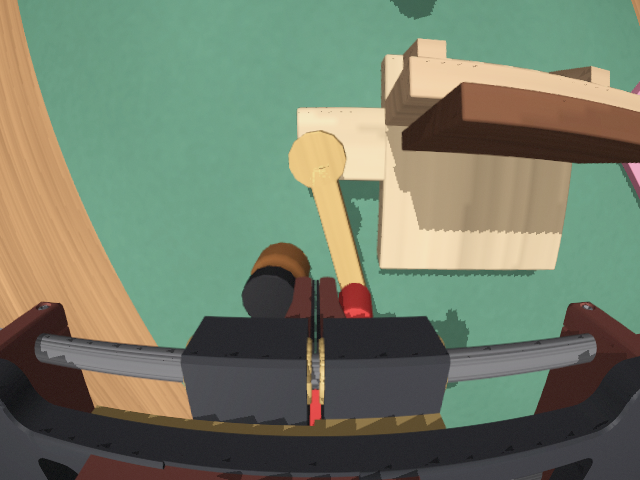

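The keeper is now past pointing to the front, and the knob at (356,300) is on the finger's side. I'll keep pushing.

Emit:
arm_command([
  [0,[0,7,-0.5],0],
  [0,[0,7,-0.5],0],
  [0,[0,4,-0.3],0],
  [0,[0,-7,0.5],0],
  [0,[-12,-3,0],0],
  [0,[-15,0,0],0],
  [0,[0,0,0],0],
])

```text
time_s: 24.85
position: [0.4974, 0.0625, 0.1131]
ee_rot: [-2.564, -1.759, 0.169]
force: [0.0, 0.4, -1.2]
gripper_width: 0.006
```

```bash
python3 - <<'E'
from workcell import robot
from h import *
s=robot.state();print(s["gripper_width"],s["force"])
plan(s,w(-104,65,109),69.2,n=1)
c=robot.capture("wrist");cv2.imwrite("pics/k4.png",c["frame"][:,:,::-1])
E
```

```text
0.005691607230517516 [ 0.03768543  0.38126258 -1.24022216]
pos [497.4  62.5 113.1] jig [-107.    96.2  113.1] head 69.1 t 24.85 n 1
[[3.3, 31.4, 1.2], np.float64(-0.1)]
```

View pics/k4.png

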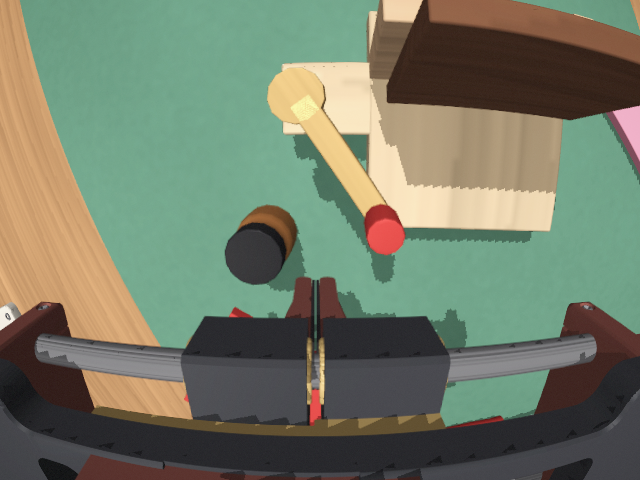

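```bash
python3 - <<'E'
from workcell import robot
from h import *
c=robot.capture("wrist")
k=toj(plane(c,(385,237),.130,True));p=toj(plane(c,(296,96),.105,True));print(k,p)
d=k-p;print(np.degrees(np.arctan2(-d[0],d[1])))
E
```

```text
[-68.8  67.7 130. ] [-13.1 105.5 105. ]
124.16220994559376
```

Emit:
arm_command([
  [0,[1.5,17,0],0],
  [0,[1.5,16,0],0],
  [0,[7,0,-0.5],0],
  [0,[7,1,-0.6],0],
  [0,[6,5,-0.9],0],
  [0,[6,5,-0.9],0],
  [0,[6,4,-0.8],0],
  [0,[6,3,-0.7],0],
])

```text
time_s: 25.95
position: [0.5683, 0.0781, 0.1101]
ee_rot: [-2.57, -1.775, 0.172]
force: [2.5, -6.1, -0.6]
gripper_width: 0.009
```

```bash
python3 - <<'E'
from workcell import robot
from h import *
s=robot.state();print(s["force"])
plan(s,w(-32,36,110),69.2,n=1)
c=robot.capture("wrist");cv2.imwrite("pics/k5.png",c["frame"][:,:,::-1])
E
```

```text
[ 2.5375172  -6.08982681 -0.59510994]
pos [568.3  78.1 110.1] jig [-67.2  35.4 110.1] head 69.4 t 25.95 n 1
[[35.1, -0.6, -2.7], np.float64(0.2)]
```

View pics/k5.png

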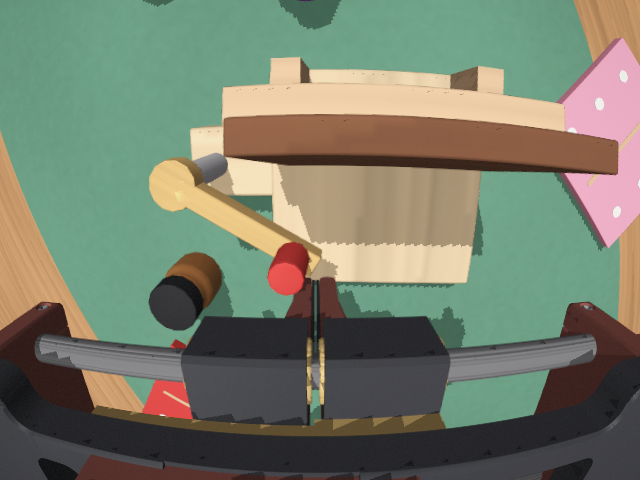

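The pusher drifted too far along -y: the knob at (290,268) is at its left corner. I'll ease back, shift over and push on.

Emit:
arm_command([
  [0,[-8,0,0],0],
  [0,[0,-10,0],0],
  [0,[6,-2,0],0],
  [0,[7,2,-0.7],0],
  [0,[7,2,-0.7],0],
  [0,[6,2,-0.6],0],
  [0,[6,1,-0.5],0],
])

```text
time_s: 26.88
position: [0.5728, 0.1056, 0.1111]
ee_rot: [-2.569, -1.776, 0.172]
force: [0.5, -1.5, 0.6]
gripper_width: 0.004
```

```bash
python3 - <<'E'
from workcell import robot
from h import *
s=robot.state();print(s["force"])
plan(s,w(-32,36,110),69.2,n=1)
c=robot.capture("wrist");cv2.imwrite("pics/k6.png",c["frame"][:,:,::-1])
E
```

```text
[ 0.54840259 -1.50500877  0.63799564]
pos [572.8 105.6 111.1] jig [-39.9  41.  111.1] head 69.5 t 26.88 n 1
[[7.9, 5.1, 0.0], np.float64(0.3)]
```

View pics/k6.png

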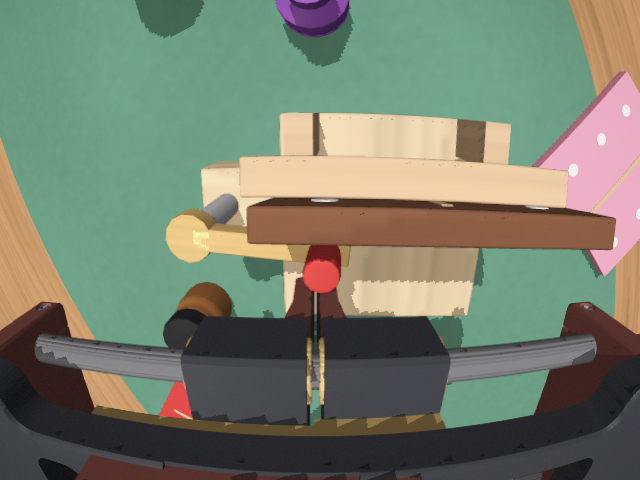

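Emit:
arm_command([
  [0,[4,1,-0.4],0],
  [0,[4,1,-0.4],0],
  [0,[3,0,-0.3],0],
  [0,[3,0,-0.3],0],
])

```text
time_s: 27.42
position: [0.5759, 0.1113, 0.111]
ee_rot: [-2.57, -1.782, 0.198]
force: [-2.2, -15.4, 5.3]
gripper_width: 0.001
```

```bash
python3 - <<'E'
from workcell import robot
from h import *
s=robot.state();print(s["force"],toj(s["position"]))
c=robot.capture("wrist");cv2.imwrite("pics/k7.png",c["frame"][:,:,::-1])
E
```

```text
[ -2.15301675 -15.35783768   5.25500894] [-33.4  40.2 111. ]
```

View pics/k7.png

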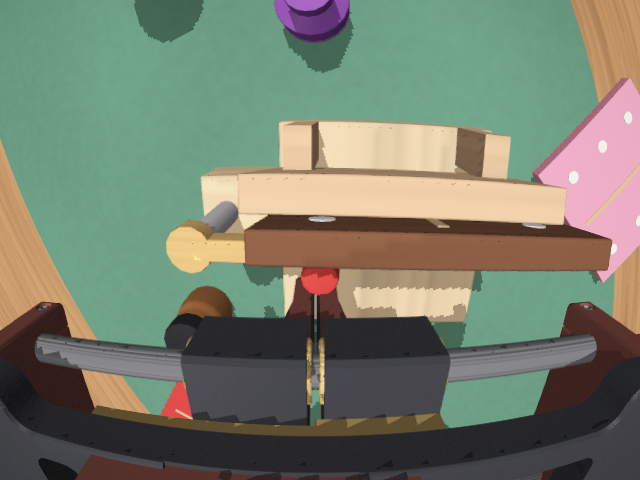

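It hit a firm stop at 15 N, with the tool at jx -33. I'll back off and rise to clear the view.

Emit:
arm_command([
  [0,[-3,0,0],0],
  [0,[-10,0,0],0],
  [0,[-25,0,0],0],
  [0,[-35,0,-15],0],
  [0,[-35,0,-30],0],
  [0,[-15,5,-35],0],
  [0,[0,10,-15],0],
  [0,[0,0,0],0],
])

```text
time_s: 28.48
position: [0.5525, -0.0119, 0.219]
ee_rot: [-2.57, -1.778, 0.201]
force: [-0.2, -0.1, -0.7]
gripper_width: 0.005
```

```bash
python3 - <<'E'
from workcell import robot
from h import *
s=robot.state();print(s["force"],toj(s["position"]))
c=robot.capture("wrist");cv2.imwrite("pics/k8.png",c["frame"][:,:,::-1])
t=robot.capture("scene");cv2.imwrite("pics/s8.png",cv2.resize(t["frame"][210:360,290:490,::-1],(800,600),interpolation=2))
E
```

```text
[-0.21428776 -0.08801903 -0.66689157] [-156.9   18.3  219. ]
```

View pics/k8.png

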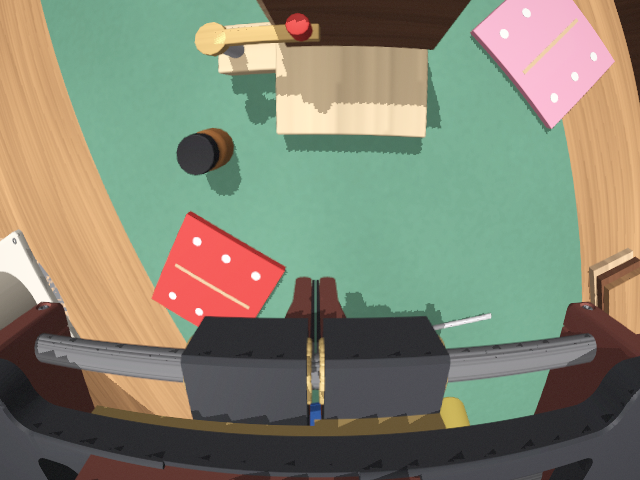

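View pics/s8.png

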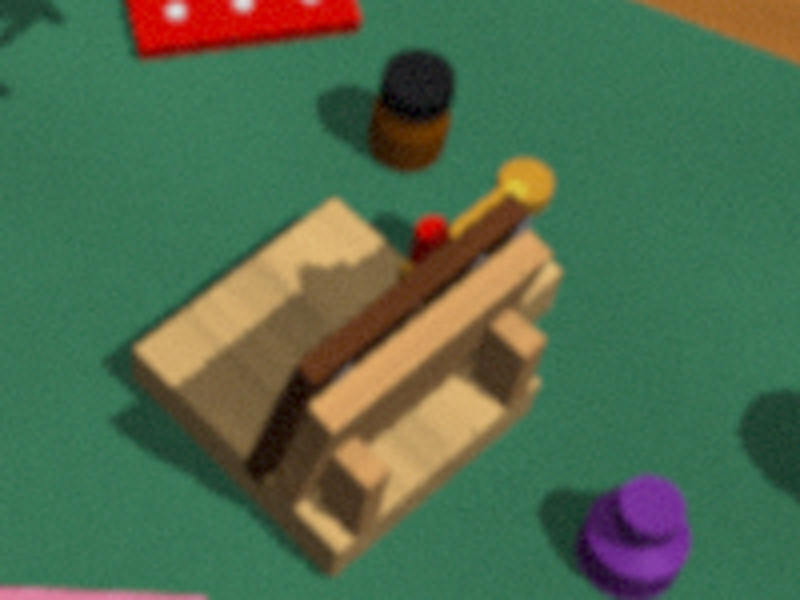

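Emit:
arm_command([
  [0,[-30,15,-5],0],
  [0,[-40,30,0],0],
  [0,[-40,40,0],0],
  [0,[-40,40,0],0],
  [0,[-40,40,0],0],
  [0,[-20,20,0],0],
  [0,[0,0,0],0],
])

```text
time_s: 29.45
position: [0.647, -0.2762, 0.2163]
ee_rot: [-2.55, -1.778, 0.22]
force: [0.3, -0.2, -0.1]
gripper_width: 0.009
```

```bash
python3 - <<'E'
from workcell import robot
from h import *
s=robot.state();print(s["force"],s["position"])
t=robot.capture("top");cv2.imwrite("pics/t9.png",t["frame"][:,:,::-1])
cv2.imwrite("pics/t9c.png",cv2.resize(t["frame"][195:295,220:320,::-1],(600,600),interpolation=2))
E
```

```text
[ 0.27717182 -0.23731442 -0.1417765 ] [ 0.64704788 -0.2761585   0.21631457]
```

View pics/t9.png

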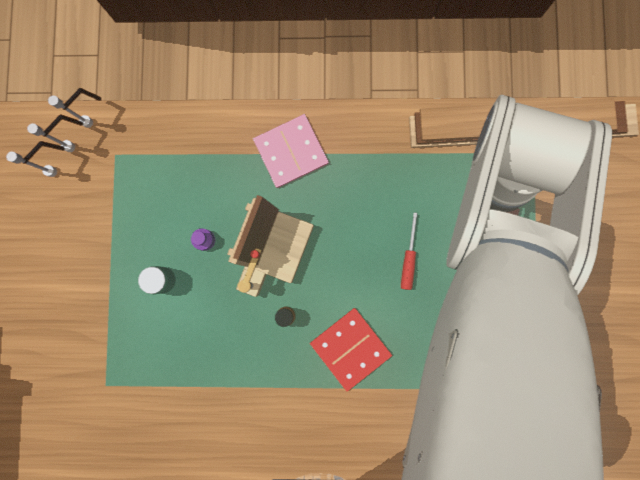

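View pics/t9c.png

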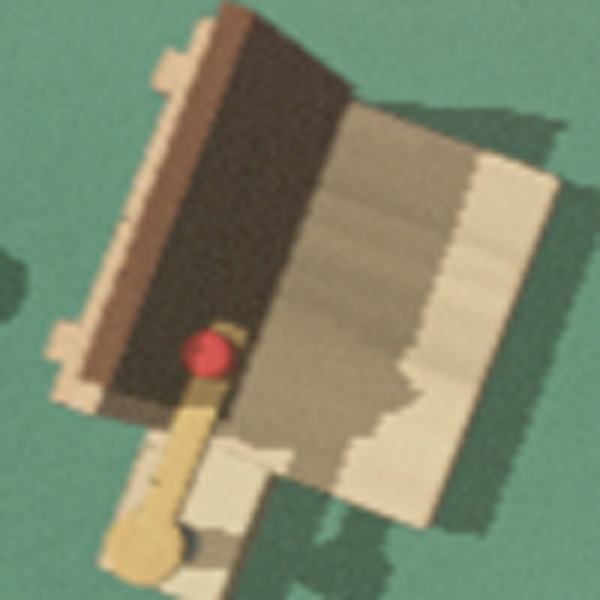

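```bash
python3 - <<'E'
from workcell import robot
from h import *
np.set_printoptions(precision=1,suppress=True)
c=robot.capture("top");s=robot.capture("scene")
f=lambda x,y:(220+(x+.5)/6-.5,195+(y+.5)/6-.5)
def L(n,cam,a,b,z,half=2):
    e,m=edge(cam,a,b,half=half);print(n,m,*[toj(plane(cam,q,z)) for q in e])
L("bottom exp-12.1",c,f(352,97),f(280,285),.0377)
L("top under exp 5.3",c,f(252,10),f(108,383),.1615)
L("top other exp 17.2",c,f(222,5),f(82,375),.1598)
L("board front exp -95",c,f(560,183),f(432,525),.036)
k=toj(plane(c,f(209,355),.130));p=toj(plane(c,f(142,550),.106));d=k-p;print(k,p,np.radians(np.degrees(np.arctan2(-d[0],d[1]))))
g=lambda x,y:(290+(x+.5)/4-.5,210+(y+.5)/4-.5)
k=toj(plane(s,g(431,226),.130));p=toj(plane(s,g(526,178),.106));d=k-p;print(k,p,np.arctan2(-d[0],d[1]))
L("S top under",s,g(303,370),g(500,205),.1615,half=2)
L("S top other",s,g(325,385),g(525,222),.1598,half=2)
cv2.imwrite("pics/s10.png",cv2.resize(s["frame"][120:220,150:310,::-1],(800,500),interpolation=2))
E
```

```text
bottom exp-12.1 34 [-13.6 -68.7  37.7] [-13.4   4.3  37.7]
top under exp 5.3 34 [  6.6 -71.9 161.5] [  6.   55.5 161.5]
top other exp 17.2 32 [ 17.5 -70.2 159.8] [ 16.9  56.2 159.8]
board front exp -95 39 [-94.2 -66.4  36. ] [-94.8  64.9  36. ]
[-15.   36.1 130. ] [-14.1 105.  106. ] 3.128530987156138
[-15.4  37.1 130. ] [-14.2 104.3 106. ] 3.1237374084502405
S top under 25 [  7.4 -70.8 161.5] [  6.2  49.3 161.5]
S top other 35 [ 23.  -68.8 159.8] [ 22.5  51.2 159.8]
```

View pics/s10.png

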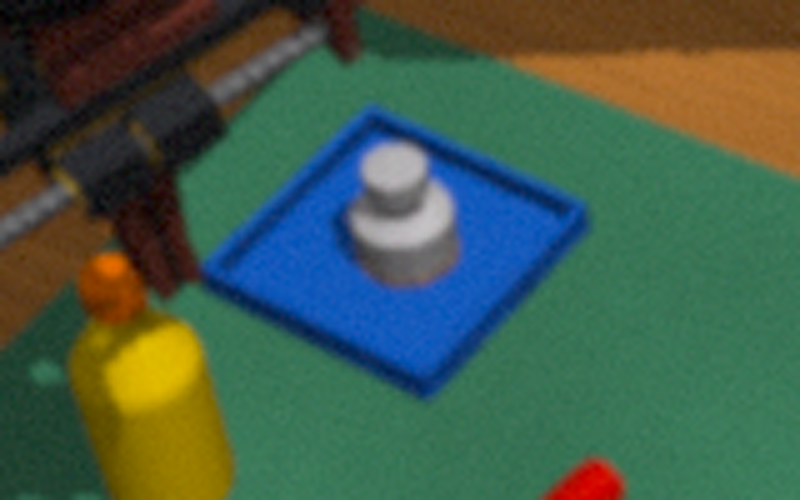

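The weight stands upright in the tray at (405,215). The keeper reads 3.12–3.13 rad. The blank leans on the fence, and the arm is clear of everything. Handing in.

```bash
python3 -c "
from workcell import robot
print(robot.job_done())"
```

```text
the job is handed in; nothing more can be done
None
```

I did the whole job in the order asked and handed it in at about 29.5 s on the robot's clock. The arm was touching nothing.

1. **Weight:** it was lifted off the blank and stands upright in the blue tray, clear of the walls.
2. **Blank:** I pushed it square against the fence with both fingers. I then tipped it up by pressing on its near edge while rising, and pressed it back against the fence at mid-height.
3. **Keeper:** only then did I push it round by its knob to a firm stop at about 15 N.

Last checks:
- **Keeper angle:** it reads 3.13 rad from the top camera and 3.12 rad from the scene camera (stop at 3.14).
- **Lean:** the top camera gives about 9° against the fence's 8°. The wrist camera read 9.4° after the mid-height press and about 10° before it. That could be the camera error of about 2 mm, or the blank's foot standing 1–2 mm off the fence; I could not tell which.
- **One disagreement:** the scene camera puts the blank's rear top edge about 5 mm further back than the top camera does. I trusted the top camera.
- **Sideways position:** the blank sits about 6 mm off centre, away from the keeper, and overhangs the board's side by about 3 mm.
- **Left alone:** the jar, tin, screwdriver and look-alikes look unmoved in the top picture. The glue bottle still stands but was partly hidden by the arm, so I did not measure it again.

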